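# Clamp a sawn tube in the measuring block and hold it up to the inspection camera

## Task

Check the saw cut on the short square steel tube: lay the tube in the channel of the grey aluminium measuring block with its rear end close to the back stop, let go of it, and swing the hinged strap down until its rubber foot rests on the tube. Then pick the block up with the tube clamped in it and hold it in the air in front of the inspection camera, the tube's front end square to the lens, upright and centred, 15 cm from the lens, and finish while still holding it there, motionless. Do not touch the camera or its stand and leave the bolt, the magnet square and the centre punch where they lie.

Things in the scene. Friction and masses are not known exactly. Their poses are not given: they have to be found in the camera images.
- tube: dark square steel tube offcut lying on the bench, 30 x 90 x 30 mm, about 0.2 kg, closed shape (solid to the touch); origin at the centre of its underside, long axis along its y, z up. Both ends are alike
- block: loose grey aluminium measuring block, 0.5 kg, 104 mm long (its x from -66 to +38 mm), 54 mm wide (its y), with flat parallel sides 30 mm high by which it is picked up. Origin on its underside, x towards its open front, z up; loaded, its centre of mass is near x = -15 mm. A channel for the tube runs along x; the hinge cheeks at the rear rise to z = 64 mm
- seat (a point): point on the channel floor, at x = +4, z = 18 mm of the block's frame: the seated tube's underside centre belongs here (0 to +8 mm of the block's x), tube along the block's x, its top then at z = 48 mm. Channel 32.5 mm wide; the ribs beside it rise to z = 30 mm with a 4 mm lead-in slope; back stop face at x = -45 mm
- block_front (a point): point fixed to the block, 45 mm in front of its origin and 33 mm above its underside: the centre of the front end of a tube that lies against the back stop. Same axes as the block
- strap (a joint): the block's steel strap, 14 mm wide, hinged at the rear: 0 = closed, level along the channel with its rubber foot on the tube; grows as it swings up and back, 1.57 = upright, at most 2.1 rad. The stiff hinge (0.12 N m, some 2 N at the ball) holds it wherever it is left; it closes by being pushed or led down
- strap_ball (a point): centre of the black ball grip, 16 mm across, on the upper side of the strap's free end, 64 mm along the strap from the hinge and 9.5 mm above the strap's middle line; with the strap closed it is at x = +8, z = 63.6 mm of the block's frame, 15.6 mm above the tube's top
- strap_hinge (a point): middle of the strap's hinge pin, at x = -56, z = 54 mm of the block's frame; the hinge axis is along the block's y
- camera: stand of the inspection camera, fixed on the bench, with all it carries: base plate 115 x 80 x 18 mm, steel column 0.47 m tall, and an arm and head set afresh in height, reach and tilt each time. Origin on the bench 0.24 m in front of the column, roughly below the focus point; x runs from there to the column
- camera_head: the camera head, looking 15 to 29 degrees down. Origin at its focus point in the air, 150 mm in front of the lens on the optical axis: block_front belongs here. x runs from there along the axis into the lens (68 mm ring light, box behind), y is level. The block held rightly has its x axis along this x (front end towards the lens and raised) and its y axis along this y
- hex_bolt: hexagon bolt with nut, 65 mm long, lying on the bench (bystander); origin at the centre of its underside
- weld_magnet: welding magnet, 60 x 83 x 16 mm, lying flat on the bench (bystander); origin at the centre of its underside
- punch: steel centre punch, 110 mm long, 11 mm thick, lying on the bench (bystander); origin at the centre of its underside

How it is judged:
By the outcome, as a careful person would: the job done as asked, in the order asked, and still so for the second after the job is handed in, while the arm keeps its last pose, push and grip.
It also fails if it takes over 70 s, if anything falls off the work surface, if the arm or the gripper's body presses on something with over 40 N, if the wrist force passes 120 N, or if a joint passes its speed limit or range.

## Robot

A 6-joint arm with a two-finger parallel gripper is mounted at the origin on a cart in front of the work surface, level with it; the furniture and walls round the work are solid. World frame = base frame: x ahead of the robot, y to its left, z up, the work surface at z = 0. Lengths are in m, angles in rad, forces in N, time in s.
With the tool pointing down it reaches from about 0.35 to 0.775 m from the base axis. Payload 7.3 kg.
Tool frame: the origin (TCP) lies at the centre of the arm's flange, where the gripper is bolted on; the fingertips stand 178 mm ahead of it and the grasp point (between the pads) lies 159 mm ahead of it; z points along the fingers, y is the line along which they close (so a half turn about z gives the same grasp; the last joint's range is limited). The gripper opens to 92 mm and grips with 3 to 60 N. Pads are 19 mm wide; open, the fingers measure 130 mm over their backs; the gripper's body (75 mm by 190 mm) begins 47 mm behind the grasp point.
Start: joints at [-1.417, 0.342, 1.524, -0, 1.275, -0.146], TCP at [0.155, -0.502, 0.405] pointing down, gripper open.
Joint ranges: [-2.53, 2.53], [-0.77, 2.02], [0.04, 2.7], [-1, 4.14], [0.28, 2.66], [-3.11, 3.11]. Speed limits (rad/s): [2.57, 2.57, 3.14, 3.14, 3.14, 3.14].

## Interface

Orientations are given as [roll, pitch, yaw] about the fixed x, y, z axes, in that order (R = Rz(yaw) Ry(pitch) Rx(roll)).
In Python, from cell import robot gives the robot as it stands.
- The arm moves only by the shell command python3 drive.py 'ROWS' [OPENING] [FORCE]. ROWS is a JSON list of rows, 1 to 8 of them, each of 6 numbers: dx, dy, dz in m, then a rotation vector rx, ry, rz in rad; each row shifts and turns the commanded pose from where the row before left it, along the tool's axes as they then stand; what a row does not reach is not made up. A row lasts 1/12 s, in which the tool goes at most 0.0417 m and 0.125 rad, less where a joint would pass 70% of its speed; a pose out of reach is approached as far as the arm can. OPENING is the finger opening in m, set as the command begins (- or left out keeps the last). The fingers move at their own pace and stop on an object; FORCE is the grip in N (left out, the last holds). Time passes only in rows, so rows that do not move let the fingers close. It prints the time, the measured TCP pose, the force, the opening and the grip force at its end.
- robot.observe(): the state, without advancing time (a new reading comes with each control period).
- robot.read_camera(name): name is "side" or "top" or "wrist"; returns a dict with "image" (420x560x3 uint8, red, green, blue), "fx", "fy", "cx", "cy" (pixels), "k1" (the pictures are not rectified: a ray, as slopes to the right and down, at radius r is drawn at 1 + k1 r^2 times it, then the intrinsics apply), "pose" (4x4, takes a point from camera to world coordinates). Camera axes: x right, y down, z forward; pixel columns grow to the right and rows downward; lengths in m; the calibration is good to about 2 mm. A picture is of the moment at which its call begins. There is no depth.
- robot.hand_in(): hands the job in; it is judged then, once.
The state is a dict: "time": time; "qpos": joint angles; "qvel": joint speeds; "joint_efforts": joint torques, N m; "tool_pos": TCP position; "tool_rot": TCP orientation; "contact_force": force on the tool from outside, world axes, zero at the start; "torque": the same for the moment, N m; "opening": finger opening in m; "grip_force": force on a finger pad.
Only numpy, scipy, OpenCV 4.12 (cv2) and the standard library are available. Lean on these libraries where they do the work, as an engineer would, in place of code of your own. Each camera call takes 0.05 s, during which the arm holds its last target. There are 200 camera calls.

## Working session

There is one attempt and no reset: what is moved stays moved. The work goes in short steps, Python scripts to look and compute and a shell command to move; the robot and the scene stay as the last step left them, time stands still between calls to the robot, and variables do not carry over. Pictures are saved under pics/ and viewed, at most 10 in all, crops included, and the job is handed in when it is done.

```bash
ls; mkdir -p pics; python3 - <<'E'
from cell import robot
import cv2,numpy as np
s=robot.observe();print({k:np.round(v,3).tolist() for k,v in s.items()})
ims=[]
for n in["side","top","wrist"]:
    c=robot.read_camera(n);cv2.imwrite(f"pics/{n}0.png",c["image"][:,:,::-1]);print(n,c["fx"],c["cx"],c["cy"],c["k1"],np.round(c["pose"],3).tolist())
    np.save(f"pics/{n}0.npy",c,allow_pickle=True)
E
```

```text
cell.py
drive.py
pics
{'time': 0.0, 'qpos': [-1.417, 0.343, 1.525, -0.0, 1.275, -0.146], 'qvel': [-0.001, -0.0, -0.001, 0.001, 0.0, 0.001], 'joint_efforts': [0.003, -43.123, -24.422, 0.072, 0.056, -0.0], 'tool_pos': [0.155, -0.501, 0.404], 'tool_rot': [-3.14, -0.0, 0.3], 'contact_force': [0.443, -0.577, -0.359], 'torque': [-0.021, 0.023, -0.051], 'grip_force': 0.0, 'opening': 0.092}
side 528.7642072786648 281.78219614957163 210.1571729861753 -0.178277793223641 [[0.99, -0.058, 0.127, 0.425], [-0.139, -0.413, 0.9, -1.2], [0.001, -0.909, -0.417, 0.603], [0.0, 0.0, 0.0, 1.0]]
top 516.9394613091467 273.3888871370359 211.57388551249542 -0.12263787577396942 [[0.005, -0.991, 0.136, 0.412], [-1.0, -0.007, -0.015, -0.243], [0.016, -0.136, -0.991, 1.171], [0.0, 0.0, 0.0, 1.0]]
wrist 309.76019290069763 275.998371552267 214.44514536505028 -0.058039766192334405 [[0.296, -0.917, -0.269, 0.228], [-0.955, -0.284, -0.082, -0.479], [-0.001, 0.282, -0.96, 0.384], [0.0, 0.0, 0.0, 1.0]]
```

View pics/side0.png

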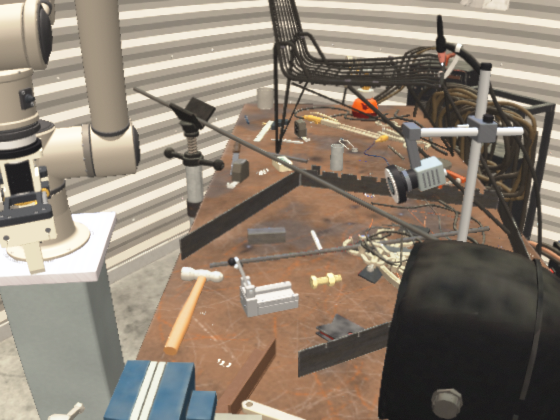

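View pics/top0.png

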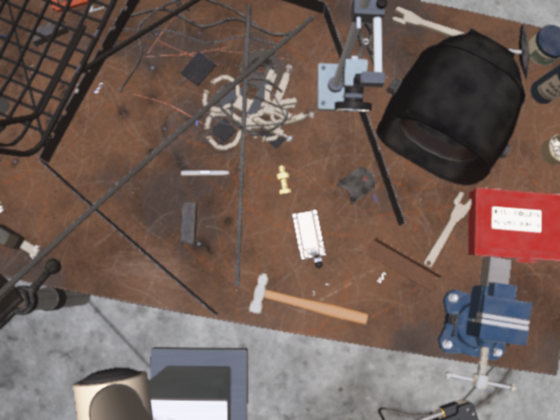

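Side view: tube around (265,236), block (270,298) with the strap up and its ball at (233,262), bolt (327,280), punch (317,240), camera head (420,178). Top view: tube (189,222), block (309,235) with ball (318,262), camera base (345,85). I can also see long thin rods, which I'll locate in 3D.

```bash
cat > h.py <<'E'
import numpy as np,cv2
def ray(c,u,v):
    K=np.array([[c["fx"],0,c["cx"]],[0,c["fy"],c["cy"]],[0,0,1]])
    p=cv2.undistortPoints(np.array([[[u,v]]],float),K,np.array([c["k1"],0,0,0]))[0,0]
    P=np.array(c["pose"]); return P[:3,3],P[:3,:3]@np.array([p[0],p[1],1])
def plane(c,u,v,z):
    o,d=ray(c,u,v); return o+d*(z-o[2])/d[2]
def tri(c1,p1,c2,p2):
    o,d=ray(c1,*p1);q,e=ray(c2,*p2)
    t=np.linalg.lstsq(np.c_[d,-e],q-o,rcond=None)[0]
    a,b=o+d*t[0],q+e*t[1]; return (a+b)/2,np.linalg.norm(a-b)
def proj(c,X):
    P=np.linalg.inv(c["pose"]);p=P[:3,:3]@np.asarray(X)+P[:3,3];p=p[:2]/p[2]
    p=p*(1+c["k1"]*(p@p)); return np.array([c["fx"]*p[0]+c["cx"],c["fy"]*p[1]+c["cy"]])
def lineint(c1,a,b,c2,e,f):
    o,d1=ray(c1,*a);_,d2=ray(c1,*b);n=np.cross(d1,d2)
    out=[]
    for p in(e,f):
        q,d=ray(c2,*p);out.append(q+d*((o-q)@n)/(d@n))
    return out
def load(n): return np.load(f"pics/{n}.npy",allow_pickle=True).item()
E
python3 - <<'E'
from h import *
np.set_printoptions(precision=3,suppress=True)
s,t,w=load("side0"),load("top0"),load("wrist0")
print("rodA",lineint(s,(200,126),(440,243),t,(300,33),(60,225)))
print("rodB",lineint(s,(290,257),(480,232),t,(240,270),(247,60)))
print("tube",plane(t,189,222,.03),plane(s,266,232,.03))
print("block",plane(t,309,235,.03)); print("ball",tri(s,(233,262),t,(318,262)))
def crop(c,x,y,wd): 
    return cv2.resize(c["image"][y:y+wd*3//4,x:x+wd],(400,300),interpolation=cv2.INTER_CUBIC)
m=np.vstack([np.hstack([crop(s,210,220,120),crop(t,250,190,100)]),np.hstack([crop(s,370,110,160),crop(t,300,20,120)])])
cv2.imwrite("pics/m1.png",m[:,:,::-1])
E
```

```text
rodA [array([ 0.996, -0.321,  0.034]), array([0.52 , 0.168, 0.16 ])]
rodB [array([ 0.439, -0.186,  0.008]), array([ 0.92 , -0.197,  0.044])]
tube [ 0.544 -0.073  0.03 ] [ 0.545 -0.082  0.03 ]
block [ 0.516 -0.34   0.03 ]
ball (array([ 0.454, -0.351,  0.11 ]), np.float64(0.0006737694280769331))
```

View pics/m1.png

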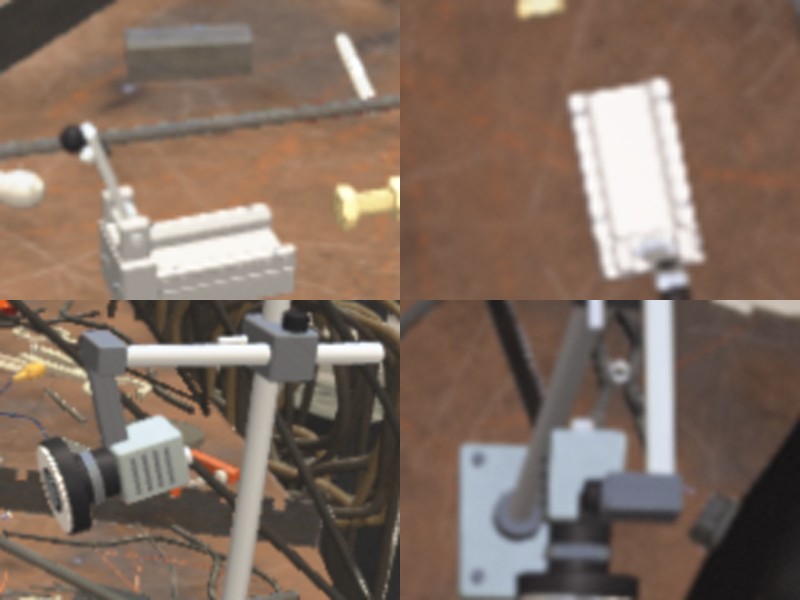

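Montage: the block's four corners, ball and strap (tilted slightly back) and the camera head and ring are all clear. Next I'll measure the block, tube and head with masks.

```bash
python3 - <<'E'
from h import *
np.set_printoptions(precision=4,suppress=True)
s,t,w=load("side0"),load("top0"),load("wrist0")
def blob(img,mask,x0,y0,x1,y1):
    m=np.zeros(mask.shape,np.uint8);m[y0:y1,x0:x1]=mask[y0:y1,x0:x1]
    cs,_=cv2.findContours(m,cv2.RETR_EXTERNAL,cv2.CHAIN_APPROX_NONE);return max(cs,key=cv2.contourArea)
g=cv2.cvtColor(t["image"],cv2.COLOR_RGB2HSV)
mb=((g[...,1]<70)&(g[...,2]>150)).astype(np.uint8)
c=blob(t,mb,280,195,340,258);r=cv2.minAreaRect(c);print("block rect",r)
B=np.array([plane(t,*p,.03)[:2] for p in cv2.boxPoints(r)]);print(B,np.linalg.norm(np.diff(B,axis=0),axis=1))
# tube: compare to bench colour by saturation
print(g[222,183:197],g[195:210:3,189])
mt=((g[...,1]<75)&(g[...,2]<140)).astype(np.uint8)
c=blob(t,mt,172,190,206,256);r=cv2.minAreaRect(c);print("tube rect",r)
B=np.array([plane(t,*p,.03)[:2] for p in cv2.boxPoints(r)]);print(B,B.mean(0),np.linalg.norm(np.diff(B,axis=0),axis=1))
print("lens",tri(s,(397,184),t,(354,112)))
print("box corner?",tri(s,(444,182),t,(355,60)))
def crop(c,x,y,wd): 
    return cv2.resize(c["image"][y:y+wd*3//4,x:x+wd],(400,300),interpolation=cv2.INTER_CUBIC)
m=np.vstack([np.hstack([crop(s,380,140,80),crop(t,320,45,80)]),np.hstack([crop(t,160,190,80),crop(t,275,200,80)])])
cv2.imwrite("pics/m2.png",m[:,:,::-1])
E
```

```text
block rect ((308.4072570800781, 234.01783752441406), (47.476234436035156, 26.098709106445312), 79.11447143554688)
[[ 0.5649 -0.2998]
 [ 0.5764 -0.3572]
 [ 0.4724 -0.3764]
 [ 0.4613 -0.3196]] [0.0585 0.1058 0.0579]
[[135  19 105]
 [131  19 109]
 [128  19 107]
 [129  17 104]
 [135  15 100]
 [150  13 102]
 [165  10 102]
 [173  10 101]
 [174  13 102]
 [168  12 103]
 [  4  18 101]
 [ 10  34  91]
 [ 11  50  71]
 [ 10  57  67]] [[  9  72  92]
 [  9  58  88]
 [  5  47  92]
 [170  15  99]
 [177  26  99]]
tube rect ((188.5, 219.0), (58.0, 33.0), 90.0)
[[ 0.6156 -0.0323]
 [ 0.6161 -0.1067]
 [ 0.486  -0.1096]
 [ 0.4854 -0.0363]] [ 0.5508 -0.0712] [0.0744 0.13   0.0732]
lens (array([ 0.7281, -0.4052,  0.269 ]), np.float64(0.015217792938133586))
box corner? (array([ 0.8214, -0.4074,  0.2712]), np.float64(0.0003193025881273032))
```

View pics/m2.png

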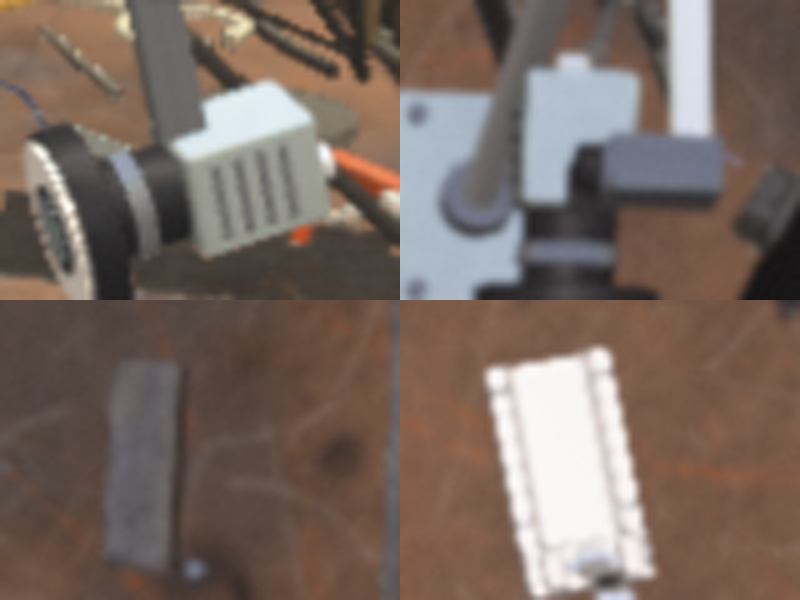

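Zoomed crops: tube corners at about (183,202), (196,202), (194,244), (181,242) in the top view. The ring front is only seen obliquely in the side view, so I'll look at it with the wrist camera, with the tool near horizontal.

```bash
cat >> h.py <<'E'
from scipy.spatial.transform import Rotation as Ro
def snap(n,tag):
    from cell import robot
    c=robot.read_camera(n);np.save(f"pics/{n}{tag}.npy",c,allow_pickle=True);cv2.imwrite(f"pics/{n}{tag}.png",c["image"][:,:,::-1]);return c
def pose():
    from cell import robot
    s=robot.observe();return np.array(s["tool_pos"]),Ro.from_euler("xyz",s["tool_rot"]).as_matrix()
def rel(pt,Rt):
    p,R=pose();print("shift now-axes",np.round(R.T@(pt-p),4),"rot",np.round(Ro.from_matrix(R.T@Rt).as_rotvec(),4),"shift target-axes",np.round(Rt.T@(pt-p),4))
E
python3 drive.py '[[0.0306,-0.0036,0,0,0,0],[0.0306,-0.0036,0,0,0,0],[0.0306,-0.0036,0,0,0,0],[0.0306,-0.0036,0,0,0,0],[0.0306,-0.0036,0,0,0,0],[0.0306,-0.0036,0,0,0,0],[0.0306,-0.0036,0,0,0,0],[0.0306,-0.0036,0,0,0,0]]'
python3 drive.py '[[0,0,0,0,0,0.1],[0,0,0,0,0,0.1],[0,0,0,0,0,0.1],[0,0,0,0,0.12,0],[0,0,0,0,0.12,0],[0,0,0,0,0.12,0],[0,0,0,0,0.12,0],[0,0,0,0,0.12,0]]'
python3 - <<'E'
from h import *
t=load("top0")
B=np.array([plane(t,*p,.03)[:2] for p in [(183.4,202),(196.4,202.4),(194.4,243.6),(181.4,242.4)]]);print(B,B.mean(0),np.linalg.norm(np.diff(B,axis=0),axis=1))
snap("wrist","1")
E
```

```text
time: 0.82
tool_pos: [0.3817, -0.4009, 0.4045]
tool_rot: [-3.141, 0.0, 0.3]
contact_force: [0.8, -1.0, 0.7]
opening: 0.092
grip_force: 0.0
time: 1.48
tool_pos: [0.3803, -0.4018, 0.4048]
tool_rot: [3.14, -0.605, -0.001]
contact_force: [0.1, 1.5, 0.1]
opening: 0.0919
grip_force: 0.0
[[ 0.5885266  -0.05888653]
 [ 0.58780583 -0.08809082]
 [ 0.49559516 -0.08586327]
 [ 0.49801677 -0.05691096]] [ 0.54248609 -0.07243789] [0.02921318 0.09223758 0.0290534 ]
```

```bash
python3 drive.py '[[0,0,0,0,0.12,0],[0,0,0,0,0.12,0],[0,0,0,0,0.12,0],[0,0,0,0,0.12,0],[0,0,0,0,0.12,0],[0,0,0,0,0.12,0],[0,0,0,0,0,0]]'
python3 drive.py '[[-0.03,0,-0.005,0,0,0],[-0.03,0,-0.005,0,0,0],[-0.03,0,-0.005,0,0,0],[-0.03,0,-0.005,0,0,0],[-0.03,0,-0.005,0,0,0],[0,0,0,0,0,0],[0,0,0,0,0,0]]'
python3 - <<'E'
from h import *
c=snap("wrist","2");print(np.round(c["pose"],3))
E
```

```text
time: 2.12
tool_pos: [0.3802, -0.4016, 0.4033]
tool_rot: [-3.125, -1.322, -0.015]
contact_force: [0.0, -0.1, -1.0]
opening: 0.0918
grip_force: 0.0
time: 2.7
tool_pos: [0.3191, -0.4019, 0.265]
tool_rot: [-3.124, -1.317, -0.015]
contact_force: [0.0, -0.5, 0.5]
opening: 0.0922
grip_force: 0.0
[[ 0.002 -0.514  0.858  0.357]
 [-1.     0.003  0.004 -0.403]
 [-0.005 -0.858 -0.514  0.334]
 [ 0.     0.     0.     1.   ]]
```

View pics/wrist2.png

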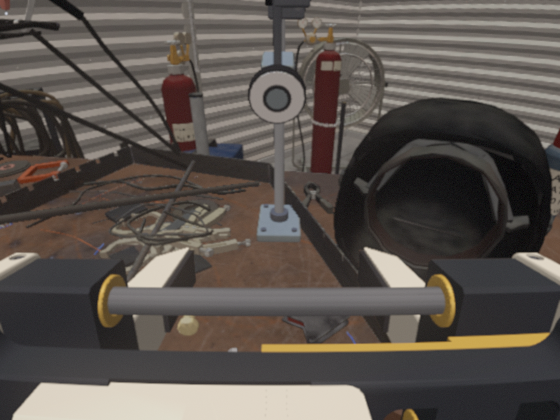

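Wrist view: ring light is centred at about (277,95) with a radius of about 28 px, nearly straight ahead. I'll take a second view from 0.16 m to the left.

```bash
python3 drive.py '[[0,-0.032,0,0,0,0],[0,-0.032,0,0,0,0],[0,-0.032,0,0,0,0],[0,-0.032,0,0,0,0],[0,-0.032,0,0,0,0],[0,0,0,0,0,0],[0,0,0,0,0,0]]'
python3 - <<'E'
from h import *
c=snap("wrist","3")
w=load("wrist2");s=load("side0");t=load("top0")
print(proj(c,[.7,-.405,.265]),proj(w,[.7,-.405,.265]))
X=np.array([.7,-.405,.265])
def crop(c,u,v,wd): 
    x=int(u-wd/2);y=max(int(v-wd*3/8),0)
    print(x,y);return cv2.resize(c["image"][y:y+wd*3//4,x:x+wd],(400,300),interpolation=cv2.INTER_CUBIC)
m=np.vstack([np.hstack([crop(w,277,95,100),crop(c,*proj(c,X),160)]),np.hstack([crop(s,400,180,60),crop(t,355,105,60)])])
cv2.imwrite("pics/m3.png",m[:,:,::-1])
E
```

```text
time: 3.33
tool_pos: [0.3199, -0.2406, 0.2672]
tool_rot: [3.133, -1.321, 0.012]
contact_force: [-0.2, -0.3, 0.5]
opening: 0.0915
grip_force: 0.0
[427.76197442 111.33378367] [279.14022893 105.61754065]
227 57
347 51
370 157
325 82
```

View pics/m3.png

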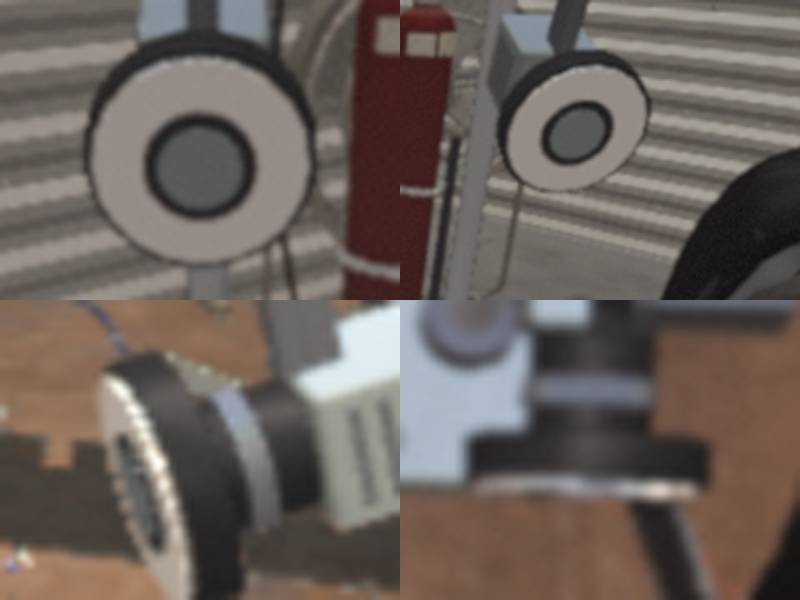

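The montage shows the white annulus cleanly in both wrist views. In the side view it is oblique. I'll flood-fill it, fit ellipses and recover the circle pose in closed form.

```bash
cat > ring.py <<'E'
from h import *
np.set_printoptions(precision=4,suppress=True)
def ell(c,seed,box,tol=14):
    x,y,wd,ht=box;im=cv2.resize(c["image"][y:y+ht,x:x+wd],None,fx=4,fy=4,interpolation=cv2.INTER_CUBIC)
    m=np.zeros((im.shape[0]+2,im.shape[1]+2),np.uint8);sd=(int((seed[0]-x)*4),int((seed[1]-y)*4))
    cv2.floodFill(im.copy(),m,sd,255,(tol,)*3,(tol,)*3,cv2.FLOODFILL_MASK_ONLY|cv2.FLOODFILL_FIXED_RANGE|(255<<8)|4)
    m=cv2.morphologyEx(m[1:-1,1:-1],cv2.MORPH_OPEN,np.ones((7,7),np.uint8))
    cs,_=cv2.findContours(m,cv2.RETR_CCOMP,cv2.CHAIN_APPROX_NONE);cs=sorted(cs,key=cv2.contourArea)[-2:][::-1]
    return [(k[:,0]+.5)/4-.5+[x,y] for k in cs]
def circ(c,pts,r,toward):
    # cone through the contour in normalised coordinates -> circle pose in closed form
    P=np.array(c["pose"]);q=np.array([P[:3,:3].T@ray(c,*p)[1] for p in pts])[:,:2].astype(np.float32)
    (cx,cy),(a,b),an=cv2.fitEllipse((q*1000).astype(np.float32));cx,cy,a,b=cx/1000,cy/1000,a/2000,b/2000
    th=np.radians(an);R=np.array([[np.cos(th),-np.sin(th)],[np.sin(th),np.cos(th)]])
    A=R@np.diag([1/a**2,1/b**2])@R.T;e=np.array([cx,cy])
    C=np.block([[A,-(A@e)[:,None]],[-(A@e)[None],np.array([[e@A@e-1]])]])
    l,V=np.linalg.eigh(C);
    if (l<0).sum()==2: l,V=-l[::-1],V[:,::-1]
    l,V=l[[2,1,0]],V[:,[2,1,0]] # l0>=l1>0>l2
    out=[]
    for s in(1,-1):
        for s2 in (1,-1):
            g=np.sqrt((l[1]-l[2])/(l[0]-l[2]));h=np.sqrt((l[0]-l[1])/(l[0]-l[2]))
            n=V@[h*s,0,-g];cc=r/np.sqrt(-l[0]*l[2])*(V@[s*np.sqrt((l[0]-l[1])/(l[0]-l[2]))*l[2],0,-l[0]*np.sqrt((l[1]-l[2])/(l[0]-l[2]))])*s2
            if cc[2]>0: out.append((P[:3,:3]@cc+P[:3,3],P[:3,:3]@n))
    return [(cc,n if n[0]>0 else -n) for cc,n in out],(a/b)
if __name__=="__main__":
    w2,w3,s=load("wrist2"),load("wrist3"),load("side0")
    for nm,c,seed,box in[("w2",w2,(257,97),(240,55,80,80)),("w3",w3,(347+12.,51+53),(340,50,110,90)),("side",s,(370+19,157+15+4),(370,155,50,60))]:
        for k in ell(c,seed,box,22):
            if len(k)<10: continue
            e=cv2.fitEllipse(k.astype(np.float32));print(nm,np.round(e[0],2),np.round(e[1],2),round(e[2],1))
            for cc,n in circ(c,k,.034,None)[0]: print("   ",cc,n,"down",np.degrees(np.arcsin(n[2])),"yaw",np.degrees(np.arctan2(n[1],n[0])))
E
python3 ring.py
```

```text
w2 [276.58  96.43] [50.37 53.15] 95.8
    [ 0.772  -0.4023  0.2623] [ 0.8127  0.0262 -0.5821] down -35.599718591399984 yaw 1.8471647933563715
    [ 0.7716 -0.4022  0.2602] [ 0.9627 -0.0243  0.2696] down 15.63906492524358 yaw -1.4461753989799635
w2 [276.55  98.16] [28.62 29.83] 97.7
    [ 1.0944 -0.4018  0.2021] [ 0.827   0.0283 -0.5615] down -34.160581313020174 yaw 1.9631515148499206
    [ 1.0942 -0.4017  0.201 ] [ 0.971  -0.0262  0.2377] down 13.751170472868417 yaw -1.5450464376108417
w3 [353.06  92.28] [26.31 75.81] 6.2
    [ 0.6675 -0.3141  0.2871] [ 0.5591  0.8264 -0.0669] down -3.8357308812952087 yaw 55.91910343700383
    [ 0.668  -0.3118  0.2871] [ 0.1404 -0.9891 -0.0448] down -2.570374595336979 yaw -81.92293538762509
side [395.24 196.97] [5.23 9.86] 172.3
    [ 1.6642  1.9833 -0.8227] [ 0.9746  0.2222 -0.0268] down -1.5374616037124613 yaw 12.84233820583559
    [ 1.6645  1.9833 -0.8226] [ 0.6214 -0.6854  0.3796] down 22.30889157022423 yaw -47.8025916182129
side [386.74 173.9 ] [4.08 6.66] 160.5
    [ 2.1875  3.6248 -1.2947] [0.9141 0.3946 0.0938] down 5.379816168801371 yaw 23.349989285813095
    [ 2.1877  3.6248 -1.2946] [ 0.5219 -0.6792  0.5161] down 31.06997605052832 yaw -52.46325185716248
```

```bash
python3 - <<'E'
from ring import *
w2,w3,s=load("wrist2"),load("wrist3"),load("side0")
E=[]
for nm,c,seed,box in[("w2",w2,(257,97),(240,55,80,80)),("w3",w3,(398,104),(375,55,90,90))]:
    for k in ell(c,seed,box,24):
        e=cv2.fitEllipse(k.astype(np.float32));print(nm,np.round(e[0],2),np.round(e[1],2),round(e[2],1));E.append(e)
        for cc,n in circ(c,k,.034,None)[0]: print("   ",cc,n,"down",np.degrees(np.arcsin(n[2])),"yaw",np.degrees(np.arctan2(n[1],n[0])))
print("outer",tri(w2,E[0][0],w3,E[2][0]),"inner",tri(w2,E[1][0],w3,E[3][0]))
X,_=tri(w2,E[1][0],w3,E[3][0]);print("in side",proj(s,X))
g=cv2.cvtColor(s["image"],cv2.COLOR_RGB2HSV)[155:215,375:415]
m=((g[...,2]>150)&(g[...,1]<60)).astype(np.uint8)
print("\n".join("".join(".#"[v] for v in r) for r in m))
E
```

```text
w2 [276.57  96.41] [50.51 53.23] 96.6
    [ 0.7714 -0.4023  0.2625] [ 0.8147  0.0288 -0.5792] down -35.395962575209325 yaw 2.0215277215099783
    [ 0.7711 -0.4021  0.2604] [ 0.9635 -0.0268  0.2662] down 15.441028829493963 yaw -1.5934901615217758
w2 [276.54  98.17] [28.49 29.74] 97.3
    [ 1.0965 -0.4018  0.2017] [ 0.8251  0.0276 -0.5643] down -34.355132037798526 yaw 1.9182058451654036
    [ 1.0963 -0.4017  0.2006] [ 0.9702 -0.0254  0.2409] down 13.942192432236588 yaw -1.5024446659639152
w3 [424.96 104.72] [48.39 80.25] 102.0
    [ 0.6386 -0.3708  0.2851] [ 0.4586 -0.0613 -0.8865] down -62.4382926410324 yaw -7.613477693544898
    [ 0.6383 -0.37    0.2817] [ 0.5904 -0.4228  0.6875] down 43.43617615792647 yaw -35.6079213780707
w3 [417.29 103.74] [24.79 32.67] 56.8
    [ 1.0937 -0.5649  0.1983] [ 0.9609 -0.0546  0.2715] down 15.755921081007992 yaw -3.2499115298203054
    [ 1.0942 -0.5643  0.1993] [ 0.5599 -0.6141 -0.5562] down -33.79219438318765 yaw -47.64451382612103
outer (array([ 0.7044, -0.4022,  0.2724]), np.float64(0.0026060255440311843)) inner (array([ 0.7241, -0.4022,  0.2683]), 
[... 1823 characters left out ...]
...
..................#####.................
...................####.................
....................###.................
....................###.................
.....................##.................
........................................
........................................
........................................
........................................
........................................
........................................
........................................
........................................
........................................
........................................
........................................
........................................
```

```bash
python3 - <<'E'
from ring import *
w2,w3,s=load("wrist2"),load("wrist3"),load("side0")
def go(tol,seeds):
    P=[]
    for nm,c,seed,box in[("w2",w2,(257,97),(240,55,80,80)),("w3",w3,seeds,(375,55,90,90))]:
        for i,k in enumerate(ell(c,seed,box,tol)):
            r=.0301 if i==0 else .0169
            e=cv2.fitEllipse(k.astype(np.float32));print(nm,np.round(e[0],2),np.round(e[1],2),round(e[2],1))
            best=min(circ(c,k,r,None)[0],key=lambda z:abs(np.degrees(np.arcsin(z[1][2]))-20)+abs(z[1][1])*50)
            cc,n=best;pc=proj(c,cc);P.append(pc)
            print("   ",cc,"down",np.degrees(np.arcsin(n[2])),"yaw",np.degrees(np.arctan2(n[1],n[0])),"centre px",pc)
    print("outer",tri(w2,P[0],w3,P[2]),"inner",tri(w2,P[1],w3,P[3]))
for tol in(12,16,20): print(tol);go(tol,(398,104))
E
```

```text
12
w2 [276.63  96.58] [49.21 52.55] 91.9
    [ 0.7282 -0.4023  0.2678] down 17.06604431910228 yaw -0.6271385962102524 centre px [276.6115  98.0052]
w2 [276.56  98.18] [29.31 30.49] 97.3
    [ 0.7156 -0.4022  0.2694] down 13.482727293637264 yaw -1.4306769479687425 centre px [276.5504  98.6442]
w3 [417.33 102.25] [42.45 58.03] 57.0
    [ 0.7251 -0.4023  0.2682] down 18.29425291522958 yaw -1.097831755414613 centre px [416.9991 103.61  ]
w3 [417.28 103.75] [25.51 33.43] 56.6
    [ 0.7152 -0.3983  0.2694] down 15.30466089618042 yaw -3.544982014873581 centre px [417.1667 104.1894]
outer (array([ 0.7252, -0.4023,  0.2683]), np.float64(0.0001702159220450269)) inner (array([ 0.7242, -0.4022,  0.2678]), np.float64(0.00010791309587809115))
16
w2 [276.61  96.5 ] [49.77 52.81] 92.5
    [ 0.7264 -0.4023  0.2683] down 16.33965122056631 yaw -0.7385581258138862 centre px [276.5848  97.9317]
w2 [276.55  98.18] [28.99 30.24] 97.2
    [ 0.7185 -0.4022  0.2689] down 13.881314908272515 yaw -1.4849925799445824 centre px [276.5317  98.6305]
w3 [417.29 102.18] [42.98 58.21] 56.7
    [ 0.7241 -0.4018  0.2685]
[... 422 characters left out ...]

    [ 0.7248 -0.4022  0.2686] down 15.972224315662523 yaw -1.3251572606743833 centre px [276.5447  97.8971]
w2 [276.55  98.16] [28.71 29.95] 98.3
    [ 0.7222 -0.4022  0.2683] down 13.809904074961532 yaw -1.6908474708521772 centre px [276.5387  98.6071]
w3 [417.26 102.07] [43.57 58.32] 56.3
    [ 0.7235 -0.4014  0.2687] down 16.67455826286847 yaw -1.9423183503969514 centre px [416.9249 103.4293]
w3 [417.28 103.75] [24.99 32.92] 56.9
    [ 0.7207 -0.4007  0.2684] down 15.829828784959329 yaw -3.3846292725281844 centre px [417.169 104.179]
outer (array([ 0.7253, -0.4022,  0.2684]), np.float64(9.097193267094057e-05)) inner (array([ 0.7242, -0.4022,  0.2678]), np.float64(0.00013625521450199722))
```

```bash
python3 - <<'E'
from ring import *
w2,w3,s,t=load("wrist2"),load("wrist3"),load("side0"),load("top0")
X=np.array([.725,-.4022,.268])
K,e=tri(s,(445,172),t,(354.4,57.4));d=(K-X)/np.linalg.norm(K-X);print("knob",K,e,d,np.degrees(np.arcsin(d[2])),np.degrees(np.arctan2(d[1],d[0])))
print("col base",plane(w2,279,216,.018),"top ring in",proj(t,X),proj(s,X))
# line of head in top: lens barrel edges mid; ring bright front edge
g=cv2.cvtColor(t["image"],cv2.COLOR_RGB2HSV)[50:122,325:375];
m=((g[...,2]<60)).astype(np.uint8)
print("\n".join(f"{i+50:4d}"+"".join(".#"[v] for v in r) for i,r in enumerate(m) if i>30))
E
```

```text
knob [ 0.8209 -0.404   0.2878] 0.003854112189253782 [ 0.9791 -0.018   0.2027] 11.69663179794477 -1.0559307315447926
col base [ 0.8794 -0.406   0.018 ] top ring in [353.3192 109.7015] [390.3307 185.2799]
  81..............................#####...............
  82..............................#####...............
  83..............................#####...............
  84..............................####################
  85..............................##########..#.##.###
  86.............................#########............
  87.....................#####....########............
  88.....................#####.....#######............
  89.....................#####......######............
  90.....................#####......######............
  91.....................#####.....#######............
  92.....................#............####............
  93..................................................
  94..................................................
  95..................................................
  96..................................................
  97.............
[... 657 characters left out ...]
...................................#....
 110..................................................
 111..................................................
 112..................................................
 113...................................######.........
 114....................................#####.........
 115....................................#####.........
 116....................................######........
 117.....................................#####........
 118.....................................#####........
 119.....................................#####........
 120......................................#####.......
 121......................................#####.......
```

```bash
python3 drive.py '[[0.018,0.02,0.012,0,0,0],[0.018,0.02,0.012,0,0,0],[0.018,0.02,0.012,0,0,0],[0.018,0.02,0.012,0,0,0],[0.018,0.02,0.012,0,0,0],[0.018,0.02,0.012,0,0,0],[0.018,0.02,0.012,0,0,0],[0.018,0.02,0.012,0,0,0]]'
python3 drive.py '[[0,0,0,0,0,0],[0,0,0,0,0,0],[0,0,0,0,0,0]]'
python3 - <<'E'
from ring import *
c=snap("wrist","4");s=load("side0");w2=load("wrist2");w3=load("wrist3")
X=np.array([.725,-.4022,.268]);u=proj(c,X);print(u)
n=np.array([.958,-.02,.285]);up=np.array([-.285,0,.958]);pts=[proj(c,X+.023*v) for v in(up,-up,np.array([0,1,0]))]
P=[]
for tol in(12,16,20):
  for sd in pts[1:]:
    b=(int(u[0]-65),max(int(u[1]-65),0),130,130)
    for i,k in enumerate(ell(c,sd,b,tol)):
        e=cv2.fitEllipse(k.astype(np.float32));print(tol,np.round(e[0],2),np.round(e[1],2),round(e[2],1))
        cc,n=min(circ(c,k,.0301 if i==0 else .0169,None)[0],key=lambda z:abs(np.degrees(np.arcsin(z[1][2]))-20)+abs(z[1][1])*50)
        print("   ",cc,"down",np.degrees(np.arcsin(n[2])),"yaw",np.degrees(np.arctan2(n[1],n[0])),proj(c,cc))
        if tol==16 and i==0: print(tri(c,proj(c,cc),w3,(417,103.6)),tri(c,proj(c,cc),w2,(276.6,97.95)))
for p in(14,16,18,20):
    p=np.radians(p);uu=np.array([-np.sin(p),0,np.cos(p)]);f=np.linspace(0,6.28,361)
    q=np.array([proj(s,X+.0301*(np.cos(a)*np.array([0.02,1,0])+np.sin(a)*uu)) for a in f]);print(np.degrees(p),q[q[:,1].argmin()],q[q[:,1].argmax()])
g=s["image"][165:206,380:402].max(2);print(g[::2])
E
```

```text
time: 4.05
tool_pos: [0.4487, -0.4036, 0.384]
tool_rot: [3.13, -1.321, 0.01]
contact_force: [-0.2, -0.1, -0.7]
opening: 0.0921
grip_force: 0.0
time: 4.3
tool_pos: [0.4475, -0.4017, 0.3813]
tool_rot: [3.141, -1.32, 0.001]
contact_force: [-0.6, 0.5, -0.3]
opening: 0.0919
grip_force: 0.0
[276.1315 250.0131]
12 [276.32 248.95] [35.4  62.55] 91.2
    [ 0.7242 -0.4023  0.2682] down 18.473290056684483 yaw -1.0788012249456937 [276.2777 250.3223]
12 [276.16 250.29] [22.29 35.97] 91.3
    [ 0.718  -0.4022  0.2725] down 14.516755283141645 yaw -1.0784306588696861 [276.1497 250.7634]
12 [276.32 248.94] [35.42 62.52] 91.2
    [ 0.7244 -0.4023  0.2681] down 18.437313552743547 yaw -1.0887696241202656 [276.2813 250.3127]
12 [276.16 250.29] [22.32 35.99] 91.4
    [ 0.7179 -0.4022  0.2726] down 14.481212001895752 yaw -1.0937744628093984 [276.1464 250.7596]
16 [276.32 248.93] [35.79 62.97] 91.1
    [ 0.7227 -0.4023  0.2694] down 18.31309172178779 yaw -0.9621476349960373 [276.2832 250.3263]
(array([ 0.7245, -0.4022,  0.2682]), np.float64(0.00043495037341667917)) (array([ 0.7235, -0.4023,  0.2687]), np.fl
[... 2557 characters left out ...]
5 108  95  72 101 161 203 140
   62  41  40  39]
 [ 72  70  71  71  71  69  69  70  69  77 122 133  94  55  98 157 186 163
   94  45  39  39]
 [138 129 126 124 118 116 116 114 106  90  88 134 162 148 159 174 178 181
  114  50  37  35]
 [162 162 162 163 165 166 165 165 165 165 164 164 170 175 176 176 180 194
  136  64  39  36]
 [161 162 163 163 161 162 162 161 165 170 171 170 167 170 174 177 178 181
  133  68  38  34]
 [163 164 165 166 165 164 165 168 170 169 167 165 164 163 167 173 176 177
  121  57  35  37]
 [141 144 146 151 154 155 160 163 165 168 167 164 163 165 165 163 149 115
   86  79  90 107]
 [116 114 113 104  87  82  85  89  94 102 100 100 100 122 137 140 141 138
  136 134 136 138]]
```

Camera: annulus centre (0.7245,-0.4022,0.268), seen at about (276,250) in the closer view. The axis tilts about 18° and has yaw of about -1°, so the focus is near (0.581,-0.400,0.222). Next, the tube.

```bash
python3 drive.py '[[0,-0.041,0,0,-0.12,0],[0,-0.041,0,0,-0.12,0],[0,-0.041,0,0,-0.12,0],[0,-0.041,0,0,-0.12,0],[0,-0.041,0,0,-0.12,0],[0,-0.041,0,0,-0.12,0],[0,-0.041,0,0,-0.12,0],[0,-0.041,0,0,-0.12,0]]'
python3 drive.py '[[0,0,0,0,-0.12,0],[0,0,0,0,-0.12,0],[0,0,0,0,-0.12,0],[0.03,0,0.02,0,0,0],[0.03,0,0.02,0,0,0],[0.03,0,0.02,0,0,0],[0,0,0.02,0,0,0],[0,0,0,0,0,0]]' 0.06
python3 - <<'E'
from h import *
c=snap("wrist","5");print(np.round(c["pose"],3))
print([proj(c,[.5425+a,-.0724+b,.03]) for a in(-.045,.045) for b in (-.015,.015)])
E
```

```text
time: 5.02
tool_pos: [0.4483, -0.1351, 0.3805]
tool_rot: [-3.117, -0.539, 0.0]
contact_force: [0.2, 0.9, 0.3]
opening: 0.0918
grip_force: 0.0
time: 5.68
tool_pos: [0.5521, -0.133, 0.3141]
tool_rot: [-3.116, -0.176, 0.01]
contact_force: [-0.2, 0.6, -1.6]
opening: 0.0599
grip_force: 0.0
[[ 0.015 -0.994 -0.11   0.63 ]
 [-1.    -0.018  0.024 -0.132]
 [-0.026  0.11  -0.994  0.308]
 [ 0.     0.     0.     1.   ]]
[array([234.3068446 , 320.39109564]), array([203.07844002, 319.34150491]), array([234.05305296, 226.74787055]), array([201.51769873, 226.09850048])]
```

View pics/wrist5.png

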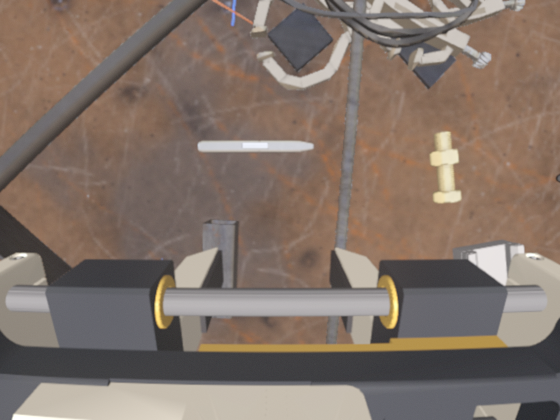

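Wrist view: the tube shows left of the fingers, its front end at about (204–237, 222), within 3 px of the prediction. Rod B lies on the bench between the tube and the block, and rod A is at the upper left.

```bash
python3 - <<'E'
from h import *
c=load("wrist5");print("front end",plane(c,220,222,.03),"left edge",plane(c,204,240,.03),"right bottom",plane(c,237,240,0))
print("rodA in wrist",proj(c,[.6,.086,.139]),proj(c,[.7,-.017,.112]))
R=Ro.from_euler("xyz",[np.pi,0,-.023]).as_matrix();rel(np.array([.5475,-.0725,.192]),R)
E
```

```text
front end [ 0.5916194 -0.0745081  0.03     ] left edge [ 0.57460985 -0.05954594  0.03      ] right bottom [ 0.56934596 -0.08557104  0.        ]
rodA in wrist [-67.73325121 226.69982397] [104.02610254  67.93584947]
shift now-axes [-0.0252 -0.0577  0.1229] rot [-0.028  -0.1766  0.0354] shift target-axes [-0.0054 -0.0606  0.124 ]
```

```bash
python3 drive.py '[[0,0,0,-0.014,-0.088,0.0177],[0,0,0,-0.014,-0.088,0.0177],[-0.001,-0.0202,0,0,0,0],[-0.001,-0.0202,0,0,0,0],[-0.001,-0.0202,0,0,0,0],[0,0,0.02,0,0,0],[0,0,0.02,0,0,0],[0,0,0.02,0,0,0]]' 0.06
python3 - <<'E'
from h import *
R=Ro.from_euler("xyz",[np.pi,0,-.023]).as_matrix();rel(np.array([.550,-.0727,.192]),R)
E
```

```text
time: 6.4
tool_pos: [0.5504, -0.0731, 0.2598]
tool_rot: [3.138, -0.009, -0.024]
contact_force: [-0.2, -0.1, -0.2]
opening: 0.0599
grip_force: 0.0
shift now-axes [-0.001  -0.0006  0.0678] rot [ 0.0032 -0.0093 -0.0006] shift target-axes [-0.0004 -0.0004  0.0678]
```

```bash
python3 drive.py '[[0,0,0.017,0,-0.008,0],[0,0,0.017,0,0,0],[0,0,0.017,0,0,0],[0,0,0.017,0,0,0],[0,0,0,0,0,0]]' 0.06
python3 drive.py '[[0,0,0,0,0,0],[0,0,0,0,0,0],[0,0,0,0,0,0],[0,0,0,0,0,0],[0,0,0,0,0,0],[0,0,0,0,0,0],[0,0,0,0,0,0],[0,0,0,0,0,0]]' 0.02 25
python3 - <<'E'
from h import *
R=Ro.from_euler("xyz",[np.pi,0,.183]).as_matrix()
o=np.array([.5188,-.3383])+.014*np.array([np.cos(.183),np.sin(.183)])
print("block origin",o);rel(np.array([*(o+.008*np.array([np.cos(.183),np.sin(.183)])),.30]),R)
E
```

```text
time: 6.82
tool_pos: [0.5496, -0.0736, 0.1891]
tool_rot: [3.14, 0.006, -0.025]
contact_force: [-0.4, -0.6, 0.0]
opening: 0.0599
grip_force: 0.0
time: 7.48
tool_pos: [0.5517, -0.0733, 0.1914]
tool_rot: [3.139, -0.001, -0.024]
contact_force: [-1.9, 1.9, 6.0]
opening: 0.0298
grip_force: 25.0
block origin [ 0.53256623 -0.33575228]
shift now-axes [-0.005   0.2615 -0.1079] rot [ 0.0027 -0.0005 -0.2068] shift target-axes [-0.0586  0.2546 -0.1086]
```

```bash
python3 drive.py '[[0,0,-0.02,0,0,0],[0,0,-0.035,0,0,0],[0,0,-0.035,0,0,0],[0,0,-0.035,0,0,0],[0,0,-0.035,0,0,0]]'
python3 drive.py '[[-0.014,0.033,0,0,0,0],[-0.014,0.033,0,0,0,0],[-0.014,0.033,0,0,0,0],[-0.014,0.033,0,0,0,0],[-0.014,0.033,0,0,0,0],[-0.014,0.033,0,0,0,0],[-0.014,0.033,0,0,0,0],[-0.014,0.033,0,0,0,0]]'
python3 drive.py '[[0,0,0,0,0,-0.069],[0,0,0,0,0,-0.069],[0,0,0,0,0,-0.069],[0,0,0,0,0,0],[0,0,0,0,0,0]]'
python3 - <<'E'
from h import *
c=snap("wrist","6")
o=np.array([.5326,-.3358]);x=np.array([np.cos(.183),np.sin(.183)]);y=np.array([-x[1],x[0]])
for a in(-.066,.038):
  for b in(-.027,.027): print(a,b,proj(c,[*(o+a*x+b*y),.03]))
E
```

```text
time: 7.9
tool_pos: [0.5511, -0.073, 0.3518]
tool_rot: [3.139, 0.002, -0.024]
contact_force: [0.0, -0.3, -1.1]
opening: 0.0298
grip_force: 25.0
time: 8.57
tool_pos: [0.4322, -0.3357, 0.351]
tool_rot: [3.139, 0.001, -0.024]
contact_force: [1.4, -0.1, -1.6]
opening: 0.0297
grip_force: 25.0
time: 8.98
tool_pos: [0.4332, -0.3343, 0.351]
tool_rot: [3.14, 0.002, 0.181]
contact_force: [0.3, 0.6, -2.2]
opening: 0.0296
grip_force: 25.0
-0.066 -0.027 [322.72946622 170.50143611]
-0.066 0.027 [267.35644965 170.54399457]
0.038 -0.027 [326.8309066   54.85883232]
0.038 0.027 [266.38193348  54.68318805]
```

View pics/wrist6.png

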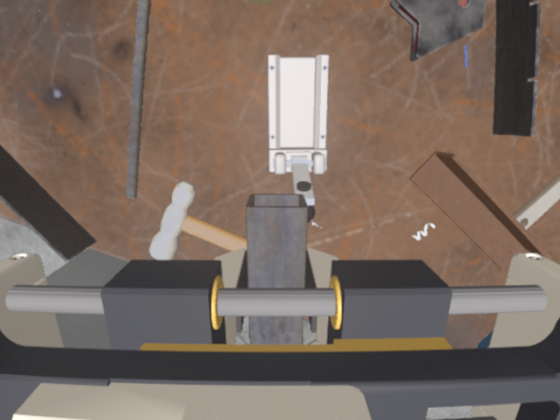

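Wrist view: the block's top face spans (268–327, 56–171), very close to the prediction. The held tube's front end is at row 197, columns 248–307. Now exact fits.

```bash
python3 - <<'E'
from h import *
np.set_printoptions(precision=4,suppress=True)
c=load("wrist6");g=cv2.cvtColor(c["image"],cv2.COLOR_RGB2HSV)
m=((g[...,1]<45)&(g[...,2]>120)).astype(np.uint8);q=np.zeros_like(m);q[40:150,250:345]=m[40:150,250:345]
q=cv2.morphologyEx(q,cv2.MORPH_CLOSE,np.ones((5,5)))
for r in(70,90,110,130,145):
    k=np.where(q[r])[0];print(r,k[0],k[-1],[plane(c,u,r,.03)[:2] for u in(k[0]-.5,k[-1]+.5)])
k=np.where(q[:,297])[0];print("front row",k[0],plane(c,297,k[0]-.5,.03), plane(c,297,k[0]-.5,.018))
L=np.array([np.where(q[r])[0][[0,-1]]+[-.5,.5] for r in range(65,148)])
A=np.array([[plane(c,u,r,.03)[:2] for u in l] for r,l in zip(range(65,148),L)])
for i in(0,1): f=np.polyfit(A[:,i,0],A[:,i,1],1);print("edge yaw",np.arctan(f[0]),"y at .53",np.polyval(f,.53))
f=np.polyfit(A[:,:,0].mean(1),A.mean(1)[:,1],1);print("mid yaw",np.arctan(f[0]),np.polyval(f,.5326))
# tube end in tool
p,R=pose();zt=p[2]-.1914+.03
for u in(250,277,305):
    col=g[185:215,u,2].astype(int);print(u,col.tolist())
for u,v in((248,196),(307,196),(247,300)): print(R.T@(plane(c,u,v,zt)-p))
E
```

```text
70 268 328 [array([ 0.5526, -0.3056]), array([ 0.5627, -0.3597])]
90 268 327 [array([ 0.5357, -0.3085]), array([ 0.5458, -0.3625])]
110 268 327 [array([ 0.5184, -0.3116]), array([ 0.5286, -0.3664])]
130 268 326 [array([ 0.5006, -0.3147]), array([ 0.5107, -0.3695])]
145 268 326 [array([ 0.4869, -0.3172]), array([ 0.4971, -0.3725])]
front row 57 [ 0.5685 -0.3295  0.03  ] [ 0.571  -0.3298  0.018 ]
edge yaw 0.17483321460191814 y at .53 -0.30955060721258154
edge yaw 0.18958120238045925 y at .53 -0.36581889657166244
mid yaw 0.18222328282812994 -0.33716693751233806
250 [136, 138, 140, 139, 136, 135, 134, 135, 132, 119, 98, 88, 88, 86, 87, 87, 85, 84, 81, 80, 76, 86, 109, 124, 126, 122, 119, 119, 119, 121]
277 [142, 142, 143, 142, 145, 147, 149, 148, 139, 114, 119, 125, 122, 121, 121, 122, 119, 118, 118, 119, 112, 97, 101, 119, 122, 122, 121, 121, 121, 119]
305 [76, 80, 79, 81, 81, 92, 137, 177, 183, 182, 180, 180, 176, 177, 179, 158, 141, 119, 97, 89, 81, 86, 101, 118, 125, 124, 124, 124, 123, 124]
[ 0.0432 -0.0127  0.1613]
[0.0431 0.015  0.1614]
[-0.0124 -0.0147  0.1614]
```

```bash
python3 - <<'E'
from h import *
c=load("wrist6");p,R=pose();zt=p[2]-.1914+.03
f=[(R.T@(plane(c,277,206.5,zt)-p))[0],(R.T@(plane(c,277,194,zt-.03)-p))[0]];print(f)
print(R.T@(plane(c,277,194,zt-.03)-p), proj(c,p+R@np.array([.04,-.015,.1614])),proj(c,p+R@np.array([.04,.015,.1614])))
E
```

```text
[np.float64(0.038060515157729555), np.float64(0.037400182989811334)]
[0.03740018 0.00099602 0.19134804] [243.25754757 202.49559288] [306.88403273 202.50367009]
```

```bash
cat > tgt.py <<'E'
from h import *
import sys
yaw=.182;O=np.array([.5333,-.3362,0]);X=np.array([np.cos(yaw),np.sin(yaw),0]);Y=np.array([-X[1],X[0],0]);R=Ro.from_euler("xyz",[np.pi,0,yaw]).as_matrix()
def b(x,z,y=0): rel(O+X*x+Y*y+np.array([0,0,z]),R)
if __name__=="__main__": b(float(sys.argv[1]),float(sys.argv[2]))
E
python3 tgt.py .0105 .26
python3 drive.py '[[0.025,0,0,0,0,0],[0.03,0,0,0,0,0],[0.03,0,0,0,0,0],[0.02,0,0,0,0,0],[0,0,0.02,0,0,0],[0,0,0.035,0,0,0],[0,0,0.03,0,0,0],[0,0,0,0,0,0]]'
python3 tgt.py .0105 .2094
```

```text
shift now-axes [0.1086 0.0198 0.0909] rot [ 0.002   0.0015 -0.0006] shift target-axes [0.1085 0.0201 0.091 ]
time: 9.7
tool_pos: [0.5351, -0.3138, 0.2596]
tool_rot: [-3.135, 0.009, 0.183]
contact_force: [-2.4, 1.2, -3.4]
opening: 0.0298
grip_force: 25.0
shift now-axes [0.0051 0.0221 0.05  ] rot [-0.0066  0.0094  0.0005] shift target-axes [0.0047 0.0217 0.0502]
```

```bash
python3 drive.py '[[0.0015,0.007,0,0,0.004,0],[0.0015,0.007,0,0,0.003,0],[0.0015,0.007,0,0,0,0],[0,0,0,0,0,0],[0,0,0,0,0,0]]'
python3 tgt.py .0105 .2094
python3 - <<'E'
from h import *
s=snap("side","7");w=snap("wrist","7")
a=cv2.resize(s["image"][215:335,215:375],(400,300),interpolation=cv2.INTER_CUBIC);b=cv2.resize(w["image"],(400,300))
cv2.imwrite("pics/m7.png",np.hstack([a,b])[:,:,::-1])
E
```

```text
time: 10.12
tool_pos: [0.545, -0.3361, 0.2677]
tool_rot: [3.137, -0.008, 0.182]
contact_force: [0.0, -0.3, -2.3]
opening: 0.03
grip_force: 25.0
shift now-axes [-0.0015 -0.0023  0.0583] rot [ 0.0046 -0.0079  0.0003] shift target-axes [-0.001  -0.0021  0.0583]
```

View pics/m7.png

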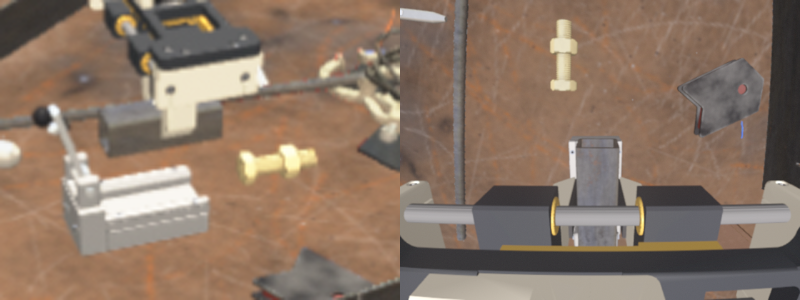

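Picture: the tube hangs above the open channel, aligned in both views, and the strap is tilted back clear of the gripper. Descending.

```bash
python3 drive.py '[[-0.001,-0.002,0.005,0.004,-0.008,0],[0,0,0.01,0,0,0],[0,0,0.01,0,0,0],[0,0,0.01,0,0,0],[0,0,0,0,0,0],[0,0,0,0,0,0]]'
python3 tgt.py .0105 .2094
```

```text
time: 10.72
tool_pos: [0.5432, -0.3332, 0.2297]
tool_rot: [-3.138, 0.004, 0.183]
contact_force: [1.0, 0.0, -1.2]
opening: 0.0294
grip_force: 25.0
shift now-axes [0.0003 0.0012 0.0203] rot [-0.0035  0.0037  0.0013] shift target-axes [0.0002 0.0012 0.0203]
```

```bash
python3 drive.py '[[0,0.001,0.006,-0.003,0.003,0],[0,0,0.006,0,0,0],[0,0,0,0,0,0]]'; python3 tgt.py .0105 .2094
python3 drive.py '[[0,0,0.004,0,0,0],[0,0,0.003,0,0,0],[0,0,0,0,0,0]]'; python3 tgt.py .0105 .2094
```

```text
time: 10.97
tool_pos: [0.5433, -0.3343, 0.2179]
tool_rot: [3.141, 0.0, 0.183]
contact_force: [0.2, 0.4, -2.8]
opening: 0.0295
grip_force: 25.0
shift now-axes [0.0004 0.0001 0.0085] rot [0.0001 0.0002 0.0012] shift target-axes [0.0004 0.0001 0.0085]
time: 11.22
tool_pos: [0.5434, -0.3343, 0.2115]
tool_rot: [3.141, -0.0, 0.183]
contact_force: [0.1, 0.5, -2.4]
opening: 0.0301
grip_force: 25.0
shift now-axes [0.0002 0.     0.0021] rot [ 0.0007 -0.0003  0.0012] shift target-axes [0.0002 0.     0.0021]
```

```bash
python3 drive.py '[[0,0,0.0015,0,0,0],[0,0,0,0,0,0],[0,0,0,0,0,0]]'
python3 drive.py '[[0,0,0,0,0,0],[0,0,0,0,0,0],[0,0,0,0,0,0],[0,0,0,0,0,0]]' 0.05
python3 drive.py '[[0,0,-0.02,0,0,0],[0,0,-0.03,0,0,0],[0,0,-0.03,0,0,0],[0,0,-0.03,0,0,0],[0,0,0,0,0,0],[0,0,0,0,0,0]]'
python3 - <<'E'
from h import *
s=snap("side","8");w=snap("wrist","8")
a=cv2.resize(s["image"][215:335,215:375],(400,300),interpolation=cv2.INTER_CUBIC);b=cv2.resize(w["image"],(400,300))
cv2.imwrite("pics/m8.png",np.hstack([a,b])[:,:,::-1])
E
python3 tgt.py -.0777 .284
```

```text
time: 11.47
tool_pos: [0.5436, -0.3344, 0.2107]
tool_rot: [3.14, -0.001, 0.183]
contact_force: [0.4, -0.2, -2.4]
opening: 0.0296
grip_force: 25.0
time: 11.8
tool_pos: [0.5437, -0.3345, 0.211]
tool_rot: [3.14, -0.001, 0.183]
contact_force: [-0.1, -0.6, -0.3]
opening: 0.0489
grip_force: 0.0
time: 12.3
tool_pos: [0.5437, -0.3345, 0.323]
tool_rot: [3.136, -0.004, 0.183]
contact_force: [-0.4, 0.1, -0.8]
opening: 0.0501
grip_force: 0.0
shift now-axes [-0.0878  0.0002  0.0358] rot [0.0003 0.     0.0013] shift target-axes [-0.0878  0.0003  0.0358]
```

View pics/m8.png

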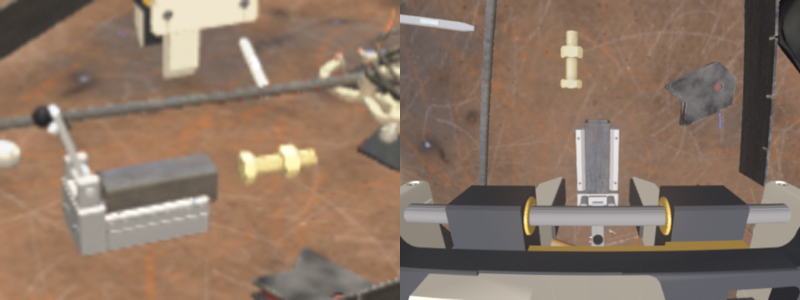

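Picture: the tube lies down in the channel between the ribs, and the strap is still up. The ball is at about (277,335) in the wrist view and (232,262) in the side view.

```bash
python3 - <<'E'
from tgt import *
np.set_printoptions(precision=4,suppress=True)
s,w=load("side8"),load("wrist8")
def dark(c,x0,y0,x1,y1,th):
    g=cv2.cvtColor(c["image"],cv2.COLOR_RGB2GRAY)[y0:y1,x0:x1];m=(g<th).astype(np.uint8)
    n,l,st,ce=cv2.connectedComponentsWithStats(m);
    for i in range(1,n):
        if st[i,4]>15: print(st[i],ce[i]+[x0,y0])
dark(s,222,252,242,272,60);dark(w,262,318,294,350,60)
X,e=tri(s,(232,262),w,(277,335));print(X,e,"block frame",(X-O)@X_ if 0 else ((X-O)@np.array([np.cos(yaw),np.sin(yaw),0]),(X-O)@Y,X[2]))
g=cv2.cvtColor(w["image"],cv2.COLOR_RGB2GRAY);print(g[160:190,273].tolist(),g[170:195,252].tolist())
E
```

```text
[ 7  8  6  6 24] [231.2917 262.2917]
[ 0.4583 -0.348   0.1027] 0.01500885366729575 block frame (np.float64(-0.07593277074429688), np.float64(0.0019440596847951602), np.float64(0.10273928739638252))
[117, 118, 117, 117, 119, 121, 120, 120, 126, 129, 125, 120, 126, 130, 132, 131, 129, 130, 129, 128, 129, 129, 128, 126, 125, 128, 127, 125, 127, 124] [120, 121, 122, 124, 122, 122, 121, 119, 125, 129, 124, 158, 209, 219, 220, 220, 221, 221, 222, 224, 224, 221, 217, 212, 212]
```

```bash
python3 - <<'E'
from tgt import *
s,t=load("side8"),load("top0");XX=X
for c,p in((s,(231.5,262.1)),(t,(318,262))):
    o,d=ray(c,*p);l=(O-o)@Y/(d@Y);q=o+d*l
    if c is s: print("side",(q-O)@XX,q[2])
    else:
        for z in(.11,.114): q=o+d*(z-o[2])/d[2];print("top",z,(q-O)@XX,(q-O)@Y)
for th in(1.7,1.75,1.8,1.85): print(th,-.056+.064*np.cos(th)-.0095*np.sin(th),.054+.064*np.sin(th)+.0095*np.cos(th))
b(-.079,.114+.172)
th=np.linspace(1.8,0,13);x=-56+64*np.cos(th)-9.5*np.sin(th);z=54+64*np.sin(th)+9.5*np.cos(th)
print(np.round(np.c_[np.diff(x),-np.diff(z)],1).tolist())
E
```

```text
side -0.08332073517137839 0.1099855008166189
top 0.11 -0.08121537579321152 -0.00016044498027124928
top 0.114 -0.08129657111370699 0.0002702904116132407
1.7 -0.07366686333421203 0.11624252517315051
1.75 -0.0767556140568699 0.11528176307126178
1.8 -0.07979248655370043 0.11416782847662016
1.85 -0.08276989022503418 0.11290350564558631
shift now-axes [-0.0891  0.0002  0.0338] rot [0.0003 0.     0.0013] shift target-axes [-0.0891  0.0003  0.0338]
[[9.3, -2.9], [9.6, -1.5], [9.7, -0.0], [9.6, 1.4], [9.3, 2.9], [8.7, 4.2], [8.0, 5.5], [7.1, 6.6], [6.0, 7.6], [4.8, 8.4], [3.5, 9.0], [2.1, 9.5]]
```

```bash
python3 drive.py '[[-0.023,0,0,0,0,0],[-0.023,0,0,0,0,0],[-0.023,0,0,0,0,0],[-0.023,0,0,0,0,0],[0,0,0.01,0,0,0],[0,0,0.013,0,0,0],[0,0,0.012,0,0,0],[0,0,0,0,0,0]]' 0.05
python3 -c "
from tgt import *
b(-.0815,.285)"
python3 drive.py '[[0,0,0,0,0,0],[0,0,0,0,0,0],[0,0,0,0,0,0],[0,0,0,0,0,0],[0,0,0,0,0,0],[0,0,0,0,0,0],[0,0,0,0,0,0],[0,0,0,0,0,0]]' 0.01 6
python3 -c "
from tgt import *
b(-.0815,.285)"
```

```text
time: 13.07
tool_pos: [0.4524, -0.3504, 0.2817]
tool_rot: [-3.137, 0.003, 0.183]
contact_force: [-1.0, 0.1, -1.1]
opening: 0.0499
grip_force: 0.0
shift now-axes [ 0.0006  0.0007 -0.0033] rot [-0.0044  0.0028  0.001 ] shift target-axes [ 0.0006  0.0007 -0.0033]
time: 13.73
tool_pos: [0.4531, -0.3513, 0.2859]
tool_rot: [3.139, -0.002, 0.183]
contact_force: [-0.2, -0.4, 0.0]
opening: 0.0147
grip_force: 6.0
shift now-axes [ 0.0001 -0.0004  0.0009] rot [ 0.0026 -0.0016  0.0012] shift target-axes [ 0.0001 -0.0004  0.0009]
```

```bash
python3 drive.py '[[0.006,0,-0.002,0,0,0],[0.0093,0,-0.0025,0,0,0],[0,0,0,0,0,0]]'
python3 - <<'E'
from tgt import *
from cell import robot
s=snap("side","9")
g=cv2.cvtColor(s["image"],cv2.COLOR_RGB2GRAY)
p,R=pose();print("block-frame tcp",(p-O)@X,p[2],robot.observe()["opening"])
tip=p+R@np.array([0,0,.178]);print("tip px",proj(s,tip),"expected ball px",proj(s,p+R@np.array([0,0,.172])))
print(g[246:276,224:254])
E
```

```text
time: 13.98
tool_pos: [0.4692, -0.3482, 0.2909]
tool_rot: [3.139, -0.002, 0.184]
contact_force: [0.4, -1.8, 5.4]
opening: 0.0149
grip_force: 6.0
block-frame tcp -0.06540130580803474 0.29082992827210574 0.014662962182425974
tip px [241.20018892 259.40127793] expected ball px [241.07969099 256.57887837]
[[120 114 110 110 111 113 121 169 217 229 229 215 167 130 144 195 224 230
  231 231 231 230 231 231 231 231 230 231 231 231]
 [117 112 111 110 112 110 119 169 217 230 231 227 209 181 193 221 230 231
  231 231 231 231 231 230 230 231 231 231 231 230]
 [116 113 112 111 113 110 120 170 217 229 231 230 228 215 219 228 230 231
  231 231 231 230 231 231 231 230 231 230 230 229]
 [112 114 113 112 113 113 123 181 221 229 230 231 229 218 216 227 230 231
  231 231 231 230 230 230 230 230 229 222 214 208]
 [111 115 113 113 115 117 127 187 223 229 231 231 230 221 219 226 230 230
  230 230 228 227 228 226 223 226 221 190 161 147]
 [115 117 116 118 119 120 125 161 208 227 229 230 228 221 217 222 228 227
  226 227 225 223 225 222 219 222 209 156 118 113]
 [118 119 119 120 120 121 124 134 175 205 219 2
[... 2253 characters left out ...]
123 121 119 119 122 122
  121 122 132 165 182 181 153 130 127 127 130 131]
 [148 142 138 137 137 136 136 135 133 129 125 124 123 123 122 121 122 121
  119 119 132 159 180 182 156 130 128 128 128 130]
 [146 142 139 138 137 135 135 134 132 130 127 127 128 128 126 123 121 120
  117 117 129 153 176 182 156 130 127 127 126 125]
 [146 140 138 135 134 135 135 134 132 130 129 128 129 128 128 126 123 121
  120 119 129 149 174 181 157 129 126 128 127 127]
 [144 137 134 133 132 133 133 133 131 129 127 128 126 126 126 127 126 124
  123 122 129 144 170 181 159 133 127 131 132 132]
 [142 137 133 131 132 132 132 130 130 130 129 128 127 126 127 129 130 131
  133 136 137 143 167 180 165 142 131 133 136 137]]
```

```bash
python3 drive.py '[[0.0096,0,-0.0007,0,0,0],[0.0097,0,0.0008,0,0,0],[0.0094,0,0.0022,0,0,0],[0.009,0,0.0035,0,0,0],[0.0084,0,0.0049,0,0,0],[0,0,0,0,0,0]]'
python3 -c "
from tgt import *
b(-.0193,.1073+.172)"
```

```text
time: 14.53
tool_pos: [0.5153, -0.3395, 0.2797]
tool_rot: [3.138, -0.004, 0.184]
contact_force: [3.9, -0.0, 4.2]
opening: 0.0151
grip_force: 6.0
shift now-axes [-0.001   0.      0.0004] rot [ 0.0032 -0.0042  0.0022] shift target-axes [-0.001   0.      0.0004]
```

```bash
python3 drive.py '[[0,0,0,0,0,0],[0,0,0,0,0,0],[0,0,0,0,0,0]]' 0.03
python3 drive.py '[[0,0,0,0,0,0],[0,0,0,0,0,0],[0,0,0,0,0,0],[0,0,0,0,0,0]]' 0.01 6
python3 drive.py '[[0.0076,0,0.0061,0,0,0],[0.0065,0,0.0072,0,0,0],[0.0054,0,0.008,0,0,0],[0,0,0,0,0,0]]'
python3 -c "
from tgt import *
b(.0002,.086+.172)"
```

```text
time: 14.78
tool_pos: [0.513, -0.3396, 0.2788]
tool_rot: [-3.141, 0.0, 0.183]
contact_force: [0.4, 0.2, -0.1]
opening: 0.0283
grip_force: 0.0
time: 15.12
tool_pos: [0.5132, -0.3401, 0.2793]
tool_rot: [3.14, -0.001, 0.183]
contact_force: [-0.5, -1.7, -1.8]
opening: 0.0148
grip_force: 6.0
time: 15.45
tool_pos: [0.5343, -0.336, 0.2567]
tool_rot: [3.139, -0.003, 0.184]
contact_force: [3.7, 0.2, -0.7]
opening: 0.0153
grip_force: 6.0
shift now-axes [-0.0008  0.     -0.0013] rot [ 0.0021 -0.0028  0.0022] shift target-axes [-0.0008  0.     -0.0013]
```

```bash
python3 drive.py '[[0.005,0,0.0078,0,0,0],[0.0032,0,0.0085,0,0,0],[0,0,0,0,0,0]]'
python3 -c "
from tgt import *
b(.008,.0636+.172)"
python3 drive.py '[[0,0,0.002,0,0,0],[0,0,0.002,0,0,0],[0,0,0,0,0,0]]'
python3 -c "
from tgt import *
b(.008,.0636+.172)"
```

```text
time: 15.7
tool_pos: [0.5414, -0.3345, 0.2397]
tool_rot: [3.141, -0.001, 0.184]
contact_force: [3.3, 1.0, -1.4]
opening: 0.0149
grip_force: 6.0
shift now-axes [-0.0003  0.0002  0.0041] rot [ 0.0005 -0.0008  0.0017] shift target-axes [-0.0003  0.0002  0.0041]
time: 15.95
tool_pos: [0.5412, -0.3346, 0.2377]
tool_rot: [3.14, -0.002, 0.183]
contact_force: [3.7, 1.2, 0.7]
opening: 0.0153
grip_force: 6.0
shift now-axes [-0.      0.0002  0.0021] rot [ 0.0013 -0.0024  0.0013] shift target-axes [-0.      0.0002  0.0021]
```

```bash
python3 drive.py '[[0,0,0.0015,0,0,0],[0,0,0.0015,0,0,0],[0,0,0,0,0,0]]'
python3 drive.py '[[0,0,0,0,0,0],[0,0,0,0,0,0],[0,0,0,0,0,0],[0,0,-0.01,0,0,0],[0,0,-0.02,0,0,0],[0,0,-0.02,0,0,0],[0,0,0,0,0,0],[0,0,0,0,0,0]]' 0.035
python3 drive.py '[[0,0,0,0,0,0],[0,0,0,0,0,0],[0,0,0,0,0,0],[0,0,0,0,0,0],[0,0,0,0,0,0],[0,0,0,0,0,0]]' 0.0 10
python3 - <<'E'
from tgt import *
s=snap("side","10")
print("pred ball closed",proj(s,O+X*.008+[0,0,.0636]),"tube front top",proj(s,O+X*.0485+[0,0,.048]),"rear bottom -y corner",proj(s,O-X*.066-Y*.027),"front",proj(s,O+X*.038-Y*.027),proj(s,O+X*.038-Y*.027+[0,0,.03]))
g=cv2.cvtColor(s["image"],cv2.COLOR_RGB2GRAY)[265:320,238:305]
m=g[:, :];print("\n".join(f"{i+265} "+"".join(" .:-=+*#%@"[min(9,v*10//256)] for v in r) for i,r in enumerate(m)))
b(.008,.24)
E
```

```text
time: 16.2
tool_pos: [0.5412, -0.3346, 0.2351]
tool_rot: [3.14, -0.003, 0.183]
contact_force: [3.9, 1.0, 0.9]
opening: 0.015
grip_force: 6.0
time: 16.87
tool_pos: [0.5406, -0.3351, 0.2864]
tool_rot: [3.138, -0.003, 0.183]
contact_force: [0.1, 0.7, -0.3]
opening: 0.0351
grip_force: 0.0
time: 17.37
tool_pos: [0.5406, -0.3348, 0.2844]
tool_rot: [3.141, -0.001, 0.183]
contact_force: [-1.2, 0.6, 0.4]
opening: 0.0018
grip_force: 0.0
pred ball closed [278.57448416 275.41794765] tube front top [298.16746744 278.74796215] rear bottom -y corner [246.18847208 317.23576082] front [297.4781482  307.36142529] [297.70329577 294.60614741]<stdin>:5: RuntimeWarning: overflow encountered in scalar multiply
Traceback (most recent call last):
OverflowError: Python integer 256 out of bounds for uint8
```

```bash
python3 - <<'E'
from tgt import *
s=load("side10")
for nm in("side8","side10"):
    s=load(nm);g=cv2.cvtColor(s["image"],cv2.COLOR_RGB2GRAY)[258:320,226:306].astype(int)
    print(nm,"\n"+"\n".join(f"{i+258} "+"".join(" .:-=+*#%@"[min(9,v*10//256)] for v in r) for i,r in enumerate(g)))
E
```

```text
side8 
258 ===-----*@@@#+==++++====++++================----------======-===================
259 ==-::-::+%@@%+==++++=================----------------==================++==+++++
260 ==::::::-#@@#+================----------===-=========================++++===++++
261 ==:.:::.:=#%#+========-----------===========================+++++====+++++======
262 =-:..:...:+##+=--------=====================++=====++=+=+==+++++++++++++++======
263 ==:......-*##*=-------=====+++++============++++==+++++++++++++++++++++++++==+++
264 ---:....-*%%##+--============+++============++=+++++++++++++++++++++++++++++==++
265 ====-::-+%@%##*=--============+++=============++++++++++++++++++++++++++++++==++
266 ++++====#@@%##*+-==============++=============++++++++++++++++++++++++++++++=+++
267 ++++++++#%%#**#*=============+=++++++++++++++++++++++++++++==+++++++++++++++=+++
268 +++++++++***+*#*+=========+++++++++++++++++++++++++++++++++==+++++++++++++++++++
269 ++++++++=++++*##*+=========+===+++++++++++++++++++++++++++++++++++++++++++++++++
270 ++++++++=====+*#*+========+++===+++++++++++++++++++++++++++++++++++++
[... 8754 characters left out ...]
++++++++++++++++++++
312 ==++================+++**+++*+++**++++++++++++++++++++++++++++++++++++++++++++++
313 ==++==++============++*++++*++++*+++++++++++++++++++++++++++++==++++++++++++++++
314 ==++++++++=====+====++++++++++++++++++++++++++++++++++++++++++====++++++++++++++
315 +=++++++++==========++++++++++++++++++++++++++++=++++++++=++++===+++++=+++++++++
316 ++++++++++======++==++++++++++++++++++++++++++++==+++++++++++++===++++++++++++++
317 ++++++======++++++==+++====++++++++++++++++++++++++++++++++++++====+++++++++++++
318 ++++++===+++++++=+==+======+++++++++++++++++++++++++====+++++++++===++++++++===+
319 ++++++=++++++++=++++=+=======++++++++++++++===+++++=====++++=++++++++++++++=====
```

Text view of the side image: the strap is nearly level. The ball is at (278,273.5) against a predicted (278.6,275.4) when closed, so I'll press it home from above with closed fingers.

```bash
python3 drive.py '[[0,0,0.012,0,0,0],[0,0,0.012,0,0,0],[0,0,0.005,0,0,0],[0,0,0,0,0,0]]' 
python3 drive.py '[[0,0,0.002,0,0,0],[0,0,0.002,0,0,0],[0,0,0,0,0,0]]' 
python3 drive.py '[[0,0,0.001,0,0,0],[0,0,0.001,0,0,0],[0,0,0,0,0,0]]'
```

```text
time: 17.75
tool_pos: [0.5403, -0.3345, 0.2534]
tool_rot: [-3.14, 0.002, 0.183]
contact_force: [0.5, 0.2, 0.6]
opening: 0.0006
grip_force: 0.0
time: 18.0
tool_pos: [0.5408, -0.3349, 0.2519]
tool_rot: [3.14, -0.001, 0.183]
contact_force: [-0.7, 0.7, -0.5]
opening: 0.0005
grip_force: 0.0
time: 18.25
tool_pos: [0.5409, -0.3349, 0.2502]
tool_rot: [3.139, -0.002, 0.183]
contact_force: [0.4, 0.6, 1.8]
opening: 0.0005
grip_force: 0.8
```

```bash
python3 drive.py '[[0,0,0.001,0,0,0],[0,0,0.001,0,0,0],[0,0,0,0,0,0]]' 
python3 drive.py '[[0,0,0.001,0,0,0],[0,0,0,0,0,0],[0,0,0,0,0,0]]'
```

```text
time: 18.5
tool_pos: [0.541, -0.3349, 0.2492]
tool_rot: [3.139, -0.002, 0.183]
contact_force: [-0.2, 1.6, 8.3]
opening: 0.0001
grip_force: 3.8
time: 18.75
tool_pos: [0.541, -0.3349, 0.249]
tool_rot: [3.138, -0.003, 0.183]
contact_force: [-1.7, 2.7, 11.9]
opening: 0.0009
grip_force: 6.2
```

The foot is on the tube: about 10 N, with the ball top at z ≈ 0.071 as expected. Next I'll back off, re-measure the block and then grasp it.

```bash
python3 drive.py '[[0,0,-0.015,0,0,0],[0,0,-0.03,0,0,0],[0,0,-0.03,0,0,0],[-0.025,0,-0.025,0,0,0],[-0.03,0,0,0,0,0],[-0.03,0,0,0,0,0],[-0.025,0,0,0,0,0],[0,0,0,0,0,0]]' 0.085
python3 drive.py '[[0,0,0,0,0,0],[0,0,0,0,0,0],[0,0,0,0,0,0]]'
cat > meas.py <<'E'
from tgt import *
np.set_printoptions(precision=4,suppress=True)
def meas(tag):
    c=snap("wrist",tag);p,R_=pose()
    g=cv2.cvtColor(c["image"],cv2.COLOR_RGB2HSV)
    pf=[proj(c,O+X*.038+Y*a+[0,0,.03]) for a in(-.027,.027)];pr=proj(c,O-X*.03+[0,0,.03])
    r0,r1=int(min(q[1] for q in pf))+12,int(pr[1]);m=((g[...,1]<45)&(g[...,2]>120)).astype(np.uint8)
    x0,x1=int(min(q[0] for q in pf))-12,int(max(q[0] for q in pf))+12;print("rows",r0,r1,"cols",x0,x1)
    A=[]
    for r in range(r0,r1):
        k=np.where(m[r,x0:x1])[0]+x0;A.append([plane(c,k[0]-.5,r,.03)[:2],plane(c,k[-1]+.5,r,.03)[:2]])
    A=np.array(A);W=np.linalg.norm(A[:,0]-A[:,1],axis=1);print("width",np.median(W))
    M=A.mean(1);f=np.polyfit(M[:,0],M[:,1],1);print("yaw",np.arctan(f[0]),"mid y at .533",np.polyval(f,.533))
    for b_ in(-.0215,.0215):
        u=proj(c,O+X*.03+Y*b_+[0,0,.03])[0];col=m[:,int(round(u))];k=np.where(col[r0-25:r0+10])[0][0]+r0-25;q=plane(c,round(u),k-.5,.03);print("rib front",(q-O)@X)
    # tube front: dark between ribs
    g=cv2.cvtColor(c["image"],cv2.COLOR_RGB2GRAY);u=proj(c,O+X*.045+[0,0,.048]);print("tube front px pred",u,g[int(u[1])-14:int(u[1])+16,int(u[0])-6].tolist())
    return c
if __name__=="__main__": meas("11")
E
python3 meas.py
```

```text
time: 19.42
tool_pos: [0.4288, -0.3554, 0.3467]
tool_rot: [3.141, 0.002, 0.181]
contact_force: [0.4, 0.1, 0.7]
opening: 0.0492
grip_force: 0.0
time: 19.67
tool_pos: [0.4332, -0.3547, 0.3466]
tool_rot: [3.14, -0.001, 0.184]
contact_force: [0.1, 0.2, -0.1]
opening: 0.0696
grip_force: 0.0
rows 61 128 cols 232 318
width 0.05507859014289827
yaw 0.1851460044370121 mid y at .533 -0.3367463255551594
rib front 0.03723955339571357
rib front 0.03713745298857903
tube front px pred [275.2997  35.1743] [106, 104, 103, 105, 105, 105, 109, 112, 113, 113, 114, 115, 116, 114, 117, 116, 114, 112, 111, 113, 113, 114, 113, 115, 112, 115, 116, 117, 119, 118]
```

```bash
sed -i 's/yaw=.182/yaw=.185/' tgt.py; python3 tgt.py -.0158 .190
python3 - <<'E'
from tgt import *
c=load("wrist11");g=cv2.cvtColor(c["image"],cv2.COLOR_RGB2HSV)
for xx in(.04,.043,.045,.047,.049,.051,.054,.058):
    u=proj(c,O+X*xx+[0,0,.048]).round().astype(int);print(xx,u,g[u[1],u[0]-8:u[0]+9:4,1])
E
```

```text
shift now-axes [0.0858 0.     0.1566] rot [ 0.0013 -0.001  -0.0008] shift target-axes [0.0859 0.0003 0.1565]
0.04 [275  42] [11  9 26 11 15]
0.043 [275  38] [13 35  9 15 13]
0.045 [275  35] [14  9  4 15 14]
0.047 [275  33] [19  6  4 16 12]
0.049 [275  30] [87 84 86 88 89]
0.051 [275  27] [86 81 85 87 87]
0.054 [275  23] [95 89 94 90 93]
0.058 [275  18] [91 93 93 93 93]
```

The tube's front is 48 mm ahead of the block origin, so it is seated at x ≈ +3.5 mm, inside the 0–8 mm range. Grasping the block now.

```bash
python3 drive.py '[[0.022,0,0,0,0,0],[0.022,0,0,0,0,0],[0.022,0,0,0,0,0],[0.02,0,0,0,0,0],[0,0,0.03,0,0,0],[0,0,0.03,0,0,0],[0,0,0.03,0,0,0],[0,0,0,0,0,0]]' 0.085
python3 drive.py '[[0,0,0,0,0,0],[0,0,0,0,0,0]]'
python3 tgt.py -.0158 .190
```

```text
time: 20.38
tool_pos: [0.5164, -0.3374, 0.2503]
tool_rot: [-3.134, 0.006, 0.185]
contact_force: [-1.1, 0.8, -1.6]
opening: 0.085
grip_force: 0.0
time: 20.55
tool_pos: [0.5179, -0.3395, 0.2583]
tool_rot: [3.138, -0.002, 0.184]
contact_force: [0.2, 0.7, -0.4]
opening: 0.0852
grip_force: 0.0
shift now-axes [-0.0003 -0.0006  0.0683] rot [ 0.0031 -0.0023 -0.0011] shift target-axes [-0.0001 -0.0004  0.0683]
```

```bash
python3 drive.py '[[0,0,0.02,0.002,-0.002,0],[0,0,0.02,0,0,0],[0,0,0.015,0,0,0],[0,0,0.008,0,0,0],[0,0,0.005,0,0,0],[0,0,0,0,0,0],[0,0,0,0,0,0]]'
python3 tgt.py -.0158 .190
python3 drive.py '[[0,0,0,0,0,0],[0,0,0,0,0,0],[0,0,0,0,0,0],[0,0,0,0,0,0],[0,0,0,0,0,0],[0,0,0,0,0,0],[0,0,0,0,0,0],[0,0,0,0,0,0]]' 0.04 45
python3 tgt.py -.0158 .190
```

```text
time: 21.13
tool_pos: [0.5175, -0.3396, 0.1901]
tool_rot: [3.141, -0.0, 0.183]
contact_force: [0.7, -0.6, 0.2]
opening: 0.0849
grip_force: 0.0
shift now-axes [ 0.0004 -0.0004  0.0001] rot [ 0.0011 -0.0003 -0.0017] shift target-axes [ 0.0004 -0.0004  0.0001]
time: 21.8
tool_pos: [0.5171, -0.3394, 0.189]
tool_rot: [-3.141, 0.001, 0.183]
contact_force: [0.6, -1.0, 2.1]
opening: 0.054
grip_force: 45.0
shift now-axes [ 0.0007 -0.0002 -0.001 ] rot [-0.0002  0.0007 -0.0018] shift target-axes [ 0.0007 -0.0002 -0.001 ]
```

```bash
cat > fin.py <<'E'
from h import *
def R_(pitch=18.,yaw=-1.05):
    p,y=np.radians([pitch,yaw]);n=np.array([np.cos(p)*np.cos(y),np.cos(p)*np.sin(y),np.sin(p)]);yy=np.array([-np.sin(y),np.cos(y),0])
    return np.c_[n,-yy,-np.cross(n,yy)]
R=R_();L=np.array([.7245,-.4022,.2683]);F=L-.151*R[:,0];T=F-R@np.array([.0607,0,.156])
if __name__=="__main__": print("focus",F,"tcp",T,Ro.from_matrix(R).as_euler("xyz"));rel(T,R)
E
python3 drive.py '[[0,0,-0.01,0,0,0],[0,0,-0.02,0,0,0],[0,0,-0.03,0,0,0],[0,0,-0.03,0,0,0],[0,0,-0.03,0,0,0],[0,0,-0.03,0,0,0],[0,0,0,0,0,0],[0,0,0,0,0,0]]'
python3 fin.py
```

```text
time: 22.47
tool_pos: [0.5171, -0.3392, 0.3396]
tool_rot: [3.141, -0.0, 0.183]
contact_force: [-0.5, 0.2, -7.7]
opening: 0.0539
grip_force: 45.0
focus [ 0.58091458 -0.39956837  0.22163843] tcp [ 0.47499659 -0.3976271   0.35124592] [ 3.14159265 -0.31415927 -0.01832596]
shift now-axes [-0.0521  0.0498 -0.0116] rot [-0.0308  0.3128  0.2001] shift target-axes [-0.0354  0.0592 -0.0238]
```

```bash
python3 drive.py '[[-0.013,0.0125,-0.003,0,0,0],[-0.013,0.0125,-0.003,0,0,0],[-0.013,0.0125,-0.003,0,0,0],[-0.013,0.0125,-0.003,0,0,0],[0,0,0,0,0,0],[0,0,0,0,0,0]]'
python3 drive.py '[[0,0,0,-0.005,0.052,0.0333],[0,0,0,-0.005,0.052,0.0333],[0,0,0,-0.005,0.052,0.0333],[0,0,0,-0.005,0.052,0.0333],[0,0,0,-0.005,0.052,0.0333],[0,0,0,-0.005,0.052,0.0333],[0,0,0,0,0,0],[0,0,0,0,0,0]]'
python3 fin.py
```

```text
time: 22.97
tool_pos: [0.4742, -0.3984, 0.3478]
tool_rot: [-3.136, 0.004, 0.181]
contact_force: [0.1, -0.2, -7.6]
opening: 0.0538
grip_force: 45.0
time: 23.63
tool_pos: [0.475, -0.3971, 0.3491]
tool_rot: [-3.137, -0.307, -0.018]
contact_force: [-0.3, -0.0, -6.7]
opening: 0.0536
grip_force: 45.0
focus [ 0.58091458 -0.39956837  0.22163843] tcp [ 0.47499659 -0.3976271   0.35124592] [ 3.14159265 -0.31415927 -0.01832596]
shift now-axes [ 0.0007  0.0005 -0.0021] rot [-0.0051  0.0067  0.0004] shift target-axes [ 0.0007  0.0005 -0.0021]
```

```bash
python3 drive.py '[[0.0007,0.0005,-0.002,-0.005,0.0067,0],[0,0,0,0,0,0],[0,0,0,0,0,0],[0,0,0,0,0,0]]'
python3 fin.py
python3 - <<'E'
from fin import *
s=snap("side","12");t=snap("top","12");p,Rm=pose()
def bp(x,y,z): return p+Rm@np.array([.0157+x,-y,.189-z])
for nm,c in(("side",s),("top",t)):
    print(nm,"tube front centre",proj(c,bp(.0485,0,.033)),"front-top -y corner",proj(c,bp(.0485,-.015,.048)),"front-bot -y",proj(c,bp(.0485,-.015,.018)),"front top +y",proj(c,bp(.0485,.015,.048)),"block front bottom -y",proj(c,bp(.038,-.027,0)),"rear bottom -y",proj(c,bp(-.066,-.027,0)),"ring",proj(c,L))
g=cv2.cvtColor(s["image"],cv2.COLOR_RGB2GRAY)[175:245,280:352].astype(int)
print("\n".join(f"{i+175} "+"".join(" .:-=+*#%@"[min(9,v*10//256)] for v in r) for i,r in enumerate(g)))
E
```

```text
time: 23.97
tool_pos: [0.4754, -0.3984, 0.3529]
tool_rot: [3.139, -0.318, -0.018]
contact_force: [0.0, 0.4, -7.7]
opening: 0.0537
grip_force: 45.0
focus [ 0.58091458 -0.39956837  0.22163843] tcp [ 0.47499659 -0.3976271   0.35124592] [ 3.14159265 -0.31415927 -0.01832596]
shift now-axes [-0.0009 -0.0007  0.0014] rot [ 0.0029 -0.0037  0.0004] shift target-axes [-0.0009 -0.0007  0.0014]
side tube front centre [309.20474488 212.69736492] front-top -y corner [308.1119857  208.80387408] front-bot -y [313.25165091 223.94207858] front top +y [305.21534575 201.6255794 ] block front bottom -y [311.63304547 238.0956028 ] rear bottom -y [253.34947014 258.45339588] ring [390.06715188 185.13098113]
top tube front centre [350.32149728 189.03020797] front-top -y corner [359.63315953 190.37575189] front-bot -y [356.9634963  188.15887336] front top +y [343.46050151 189.93082774] block front bottom -y [361.28664486 192.43350924] rear bottom -y [358.24878271 244.5680658 ] ring [353.35308456 109.90830642]
175 +++++++==-:::::::::---::::---====--::::-=-:::::::::::::::-+++-:::::::::-
176 +++++==-:::::::::::-
[... 4588 characters left out ...]
=====++
236 %%%%%*****##*******************+#@@@%+===============================+**
237 %%%%%#*##********************+*+*%@@@#========================++=====*##
238 %%%%%%#*********************+++++#%@@@+========================+===+***#
239 %%%%%%*******************++++====*%@@@#==========================+*#%##*
240 %%%%###*************++++++=======+#%@@@+========================+#%@@%#*
241 %######************++++===========*%@@@*=======================+#%@@%#*+
242 ####************++++==============+%@@@#+=====================+#%%%%*++=
243 ##**********+*++++=================#%@@%*=====================+%%%%*+===
244 *********+*++++====================+%@@@#+====================+%%%#+====
```

```bash
python3 - <<'E'
from fin import *
t=load("top12");s=load("side12")
g=cv2.cvtColor(t["image"],cv2.COLOR_RGB2GRAY).astype(int)
sh=lambda r0,r1,c0,c1:print("\n".join(f"{i} {c0} "+"".join(" .:-=+*#%@"[min(9,v*10//256)] for v in g[i,c0:c1]) for i in range(r0,r1)))
sh(176,206,325,385);sh(98,114,330,380)
for d in np.eye(3)*.003: print(proj(s,L+d)-proj(s,L),proj(t,L+d)-proj(t,L))
# predicted dark-rim extreme points in top (34 mm radius)
f=np.linspace(0,2*np.pi,73);q=np.array([proj(t,L+.034*(np.cos(a)*R[:,1]+np.sin(a)*R[:,2])) for a in f]);print("ring in top",q.min(0),q.max(0))
E
```

```text
176 325 -------------------------:::::-----:::------------------:...
177 325 -------------------::::-:::::::---::::------------------::..
178 325 ---------------::::::::::::::::--::::--------------------:..
179 325 ---------------::::::::::::::::--:::---------------------:..
180 325 --------------::::::::::::::----:::::--------------------::.
181 325 -------------::::::::::---:----:::::::----------:--------::.
182 325 -------:------::::::::---------::::::::--------:::-------::.
183 325 --------------::::::::--------:::::::::--------:::--------::
184 325 ------------::::::::::--------::::::-:::------::::--------::
185 325 ------------:::----------------::::--:::-----:::::---------:
186 325 ------------------------------------:::::----:::::----------
187 325 ------------------------------------:::::::-:::::-----------
188 325 ------------------------------------::::::::::--------------
189 325 ------------------------------------:::::::::---------------
190 325 ----------------::-------------:::-:::::::::----------------
191 325 ----------------:::------------:::::::::::::-------------
[... 1435 characters left out ...]
----
106 330 ****=:............::::::::::.............:--------
107 330 ****=:....::::::::::::::::::.............:--------
108 330 +**+=:::-----=-=======---::::::::::......:--------
109 330 ====-:-====+++++++++++==========+++===-:.:--------
110 330 -------=============+++====++***###*+++-::--------
111 330 ---------------::---============++++=+=-----------
112 330 -----------------------------:::::::--------------
113 330 -----------------------------:......:-------------
[ 1.66662673 -0.08449173] [-0.03927461 -1.56233063]
[-0.5632526  -0.65013984] [-1.62440355 -0.02813317]
[ 0.14413737 -1.63238672] [ 0.27436483 -0.53843034]
ring in top [334.76623836 109.1897854 ] [372.06671388 110.62471665]
```

```bash
python3 - <<'E'
from fin import *
t=load("top12");s=load("side12");p,Rm=pose()
def bp(x,y,z): return p+Rm@np.array([.0157+x,-y,.189-z])
for x in(.037,.03,.02): print(x,[proj(t,bp(x,y,.03)).round(1).tolist() for y in(-.027,-.0162,.0162,.027)])
g=cv2.cvtColor(t["image"],cv2.COLOR_RGB2GRAY).astype(int)
for r in(196,200,204): print(r,g[r,330:370].tolist())
print("side block rib/edges",[proj(s,bp(.038,-.027,z)).round(1).tolist() for z in(0,.03)],proj(s,bp(.0485,-.015,.033)))
gs=cv2.cvtColor(s["image"],cv2.COLOR_RGB2GRAY).astype(int)
for r in(218,221,226,230,234,237,240): print(r,gs[r,296:322].tolist())
E
```

```text
0.037 [[364.0, 195.3], [358.3, 195.1], [341.2, 194.6], [335.5, 194.5]]
0.03 [[363.8, 198.9], [358.1, 198.8], [341.0, 198.3], [335.3, 198.2]]
0.02 [[363.5, 204.2], [357.8, 204.0], [340.7, 203.6], [335.0, 203.4]]
196 [85, 84, 85, 99, 147, 199, 223, 221, 203, 180, 154, 111, 78, 83, 96, 98, 98, 97, 96, 97, 94, 92, 92, 92, 97, 100, 102, 106, 124, 161, 197, 217, 214, 181, 121, 85, 86, 89, 88, 90]
200 [91, 88, 88, 109, 157, 192, 191, 186, 183, 177, 155, 108, 81, 94, 100, 101, 103, 101, 98, 95, 92, 91, 90, 92, 96, 99, 100, 108, 136, 170, 190, 192, 181, 153, 111, 91, 90, 85, 83, 85]
204 [95, 95, 93, 117, 177, 224, 230, 213, 186, 172, 153, 104, 79, 95, 104, 103, 100, 98, 95, 93, 94, 94, 95, 96, 98, 100, 101, 120, 158, 198, 220, 222, 204, 156, 109, 86, 83, 83, 84, 84]
side block rib/edges [[311.6, 238.1], [306.5, 223.1]] [310.70207531 216.42941653]
218 [95, 97, 98, 98, 99, 99, 99, 99, 99, 98, 99, 99, 96, 97, 99, 113, 124, 126, 125, 125, 126, 126, 126, 125, 123, 120]
221 [94, 96, 96, 98, 98, 99, 99, 101, 114, 127, 156, 126, 94, 89, 88, 91, 112, 125, 129, 129, 130, 130, 132, 132, 128, 124]
226 [240, 237, 234, 228, 208, 181, 173, 160, 156, 155, 149, 152, 139, 123, 116, 115, 115, 114, 113, 112, 110, 109, 109, 111, 110, 112]
230 [158, 155, 154, 155, 155, 157, 157, 159, 174, 173, 168, 183, 185, 159, 138, 175, 196, 178, 134, 111, 106, 104, 102, 102, 102, 104]
234 [183, 187, 172, 160, 159, 158, 156, 157, 157, 157, 157, 155, 155, 156, 159, 180, 229, 243, 244, 221, 146, 100, 94, 99, 105, 108]
237 [156, 156, 157, 155, 156, 155, 155, 155, 154, 155, 154, 155, 154, 153, 154, 148, 165, 215, 235, 247, 242, 184, 122, 111, 111, 114]
240 [154, 154, 155, 154, 153, 153, 151, 143, 139, 135, 121, 111, 110, 109, 110, 112, 114, 132, 190, 223, 254, 255, 232, 147, 116, 113]
```

Both fixed cameras agree with the held pose to within about 1 mm. I'll make a small final trim with the tilt set to 17.3°, then settle.

```bash
sed -i 's/R=R_()/R=R_(17.3)/; s/-.4022,.2683/-.4028,.2685/' fin.py; python3 drive.py '[[0,0,0,0,0,0],[0,0,0,0,0,0],[0,0,0,0,0,0]]'; python3 fin.py
```

```text
time: 24.32
tool_pos: [0.4752, -0.3985, 0.353]
tool_rot: [3.139, -0.318, -0.018]
contact_force: [0.9, -0.4, -7.6]
opening: 0.054
grip_force: 45.0
focus [ 0.58035533 -0.40015812  0.22359639] tcp [ 0.47602839 -0.39824601  0.35448842] [ 3.14159265 -0.30194196 -0.01832596]
shift now-axes [ 0.0012 -0.0003 -0.0012] rot [ 0.0031 -0.0165 -0.0002] shift target-axes [ 0.0012 -0.0003 -0.0012]
```

```bash
python3 drive.py '[[0.0006,0,-0.0006,0.003,-0.008,0],[0.0006,0,-0.0006,0,-0.008,0],[0,0,0,0,0,0],[0,0,0,0,0,0],[0,0,0,0,0,0],[0,0,0,0,0,0],[0,0,0,0,0,0],[0,0,0,0,0,0]]'; python3 fin.py
python3 drive.py '[[0,0,0,0,0,0],[0,0,0,0,0,0],[0,0,0,0,0,0],[0,0,0,0,0,0],[0,0,0,0,0,0],[0,0,0,0,0,0],[0,0,0,0,0,0],[0,0,0,0,0,0]]'; python3 fin.py
```

```text
time: 24.98
tool_pos: [0.476, -0.3985, 0.3545]
tool_rot: [3.142, -0.303, -0.019]
contact_force: [-0.4, -0.4, -7.1]
opening: 0.0536
grip_force: 45.0
focus [ 0.58035533 -0.40015812  0.22359639] tcp [ 0.47602839 -0.39824601  0.35448842] [ 3.14159265 -0.30194196 -0.01832596]
shift now-axes [ 0.     -0.0002 -0.    ] rot [ 0.0001 -0.0006 -0.0002] shift target-axes [ 0.     -0.0002 -0.    ]
time: 25.65
tool_pos: [0.476, -0.3985, 0.3545]
tool_rot: [3.142, -0.302, -0.019]
contact_force: [-0.0, -0.1, -7.4]
opening: 0.0539
grip_force: 45.0
focus [ 0.58035533 -0.40015812  0.22359639] tcp [ 0.47602839 -0.39824601  0.35448842] [ 3.14159265 -0.30194196 -0.01832596]
shift now-axes [ 0.     -0.0003 -0.    ] rot [ 0.0001 -0.0005 -0.0002] shift target-axes [ 0.     -0.0003 -0.    ]
```

```bash
python3 -c "
from cell import robot
print(robot.hand_in())"
```

```text
the job is handed in; nothing more can be done
None
```

I handed the job in at 25.7 s: the tube is clamped in the block under the strap and held motionless in front of the inspection camera, about 15 cm from the lens; by my measurements the position is good to 1–3 mm, and the tilt (set to 17.3°) to about 1–2°.

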